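# Fit the pull sleeve to the key holder and hold its spring slide out at the mark

### The arm

A 6-joint arm with a two-finger parallel gripper is mounted at the origin on the work surface. World frame = base frame: x ahead of the robot, y to its left, z up, the work surface at z = 0. Lengths are in m, angles in rad, forces in N, time in s.
With the tool pointing down it reaches from about 0.3 to 0.775 m from the base axis. Payload 14.6 kg.
Tool frame: the origin (TCP) lies on the front face of the gripper's body, between the roots of the fingers; the fingertips stand 97 mm ahead of it and the grasp point (between the pads) lies 78 mm ahead of it; z points along the fingers, y is the direction in which the jaws open and shut (so a half turn about z gives the same grasp; the last joint's range is limited). The gripper opens to 94 mm and grips with 3 to 60 N. Pads are 16 mm wide; open, the fingers measure 119 mm over their backs; the gripper's body (75 mm by 177 mm) begins 78 mm behind the grasp point.
Start: joints at [-1.292, 0.3, 1.521, -0, 1.321, -0.067], TCP at [0.186, -0.517, 0.303] pointing down, gripper open.
Joint ranges: [-3.03, 3.03], [-0.79, 2.21], [0.23, 2.52], [-1.04, 4.18], [0, 3.07], [-2.55, 2.55]. Speed limits (rad/s): [2.22, 2.22, 2.57, 3.14, 3.14, 3.14].

### API

Orientations are given as [roll, pitch, yaw] about the fixed x, y, z axes, in that order (R = Rz(yaw) Ry(pitch) Rx(roll)).
In Python, from station import ctrl gives the robot as it stands. The module is installed in compiled form; this text tells all that it offers.
- The arm moves only by the shell command python3 -m pendant 'ROWS' [FORCE]. ROWS is JSON, a list of rows, each an object of numbers: "rx", "ry", "rz": the turn, a rotation vector about the tool's x, y, z each as a share of 4 degrees, from -1 to 1; "tx", "ty", "tz": the shift along the tool's x, y, z each as a share of 0.04 m, from -1 to 1; "grip": the gripper command: -1 is fully open, 1 is shut, values between are in proportion. A call has 1 to 8 rows; each row shifts and turns the pose as measured when the row begins, along the tool's axes as they then stand; what a row does not reach is not made up. A row lasts 1/12 s, in which the tool goes at most 41.7 mm and 7.16 degrees, less where a joint would pass 70% of its speed; a pose out of reach is approached as far as the arm can. A call with a number of a shift or a turn outside -1 to 1 is refused whole. A call with a gripper value outside its range is refused whole. The fingers move at their own pace and stop on an object; FORCE is the grip in N (left out, the last holds). Time passes only in rows, so rows that do not move let the fingers close. It gives the time, the measured TCP pose, the force and the opening at its end, in the units of the state.
- ctrl.get_obs(): the state, without advancing time (a new reading comes with each control period).
- ctrl.camera(name): name is "side" or "top" or "wrist"; returns a dict with "pixels" (480x640x3 uint8, blue, green, red), "fx", "fy", "cx", "cy" (pixels), "world_from_camera" (4x4, takes a point from camera to world coordinates). Camera axes: x right, y up, looking along -z (the intrinsics and any distortion apply to the point x, -y, -z); pixel columns grow to the right and rows downward; lengths in m; the calibration is good to about 2 mm. The wrist camera is an equidistant fisheye: a pixel r from the principal point sees the ray r / f radians off the axis. A picture is of the moment at which its call begins. There is no depth.
- ctrl.hand_in(): hands the job in, once; it reports no verdict.
The state is a dict: "time_s": time; "qpos": joint angles; "joint_vel": joint speeds; "tau": joint torques, N m; "ee_pos": TCP position; "eef_rot": TCP orientation; "force": force on the tool from outside, world axes, zero at the start; "moment": the same for the moment, N m; "grip_width": finger opening in m.
Only numpy, scipy, OpenCV 4.12 (cv2) and the standard library are available. Lean on these libraries where they do the work, as an engineer would, in place of code of your own. Each camera call takes 0.05 s, during which the arm holds its last target.

### The job

Two grey sleeves stand on the cabinet top, and only the one with the wider bore slips over the brass post on the key holder's spring slide: put the one that is too tight into the red cup, and slide the one that fits right down over the post, until it rests on the slide, before you pull. Then grip that sleeve and pull the slide out with it until the slide's front edge is at the red line, and keep holding it there: you finish while still gripping the sleeve against the spring, with the sleeve all the way down, so that I can hang my keys. Leave the cup standing, and do not disturb the rabbit, the clothes brush or the spare key.

Things in the scene. Friction and masses are not known exactly. Their poses are not given: they have to be found in the camera images.
- holder: Silver metal key holder, fixed to the cabinet top. Origin on the cabinet top, z up. Base plate 220 x 100 x 12 mm, from x = -170 to +50 mm of this frame; a hollow cover 80 mm deep, 100 mm wide, its top 54 mm high, from x = -30 to +50 mm; a thin wire rail at x = +35 mm, 133 mm high. The slide comes out along the holder's own -x (towards the robot), level.
- key_slide (a joint): How far the flat steel slide (36 mm wide, its top 21 mm above the cabinet top) is pulled out of the holder, in m: 0 fully home, at most 0.060. At 0.040 its front edge is at the red line. A spring always pulls it home: about 4 N at 0, 8 N at the line; it does not stay out by itself.
- post_foot (a point): Point on top of the slide, on the axis of its upright brass post, 21 mm above the cabinet top; it moves with the slide (90 mm in front of the holder's origin when home, 60 mm in front of the cover). The post is 12 mm thick and 38 mm tall, its top 9 mm tapering to 6 mm. The slide's front edge is 17 mm in front of this point. A fully seated sleeve stands with its underside at this point and hides the post.
- mark (a point): Middle of the red line, 3 mm wide, painted across the base plate, 12 mm above the cabinet top. The front edge of the slide is to come here.
- wide_sleeve: Grey metal sleeve that fits the post: an upright tube, 30 mm outside, 55 mm tall, bore 15 mm right through, 80 g or so. It stands upright on the cabinet top. Origin at the centre of its underside, z along its axis.
- tight_sleeve: Grey metal sleeve of the same outside (30 mm, 55 mm tall, 80 g or so) but with a 9 mm bore, too tight for the post: it stops on the tapered tip. Stands upright on the cabinet top. Origin at the centre of its underside, z along its axis.
- tight_sleeve_mid (a point): Middle of the tight sleeve, on its axis, 27.5 mm above its underside.
- red_cup: Short, wide, loose red hard silicone cup, open at the top: 90 mm across its rim, 50 mm high, wall 4 mm, floor about 5 mm thick. Origin at the centre of its underside.
- rabbit: Small white porcelain rabbit, 105 mm tall, about 60 mm across. Not to be disturbed. Origin at the centre of its underside.
- brush: White clothes brush lying bristles down, body 140 x 50 mm and 34 mm high, its handle 110 mm long to -x of its frame. Not to be disturbed. Origin under the middle of the bristles.
- spare_key: Flat brass key, 70 mm long and 6 mm thick, lying flat. Not to be disturbed. Origin under the centre of its round head.
There are look-alikes about, which are no part of the job. What is shaped like the wide_sleeve but green is not meant.

How it is judged:
By the outcome, as a careful person would: the job done as asked, in the order asked, and still so for the second after the job is handed in, while the arm keeps its last pose, push and grip.
It also fails if it takes over 61 s, if anything falls off the work surface, if the arm or the gripper's body presses on something with over 40 N, if the wrist force passes 120 N, or if a joint passes its speed limit or range.

## Working session

There is one attempt and no reset: what is moved stays moved. The work goes in short steps, Python scripts to look and compute and a shell command to move; the robot and the scene stay as the last step left them, time stands still between calls to the robot, and variables do not carry over. Pictures are saved under pics/ and viewed, and the job is handed in when it is done.

```bash
mkdir -p pics; ls
python3 - <<'E'
from station import ctrl
import cv2,numpy as np
o=ctrl.get_obs(); print({k:np.round(v,3).tolist() for k,v in o.items()})
for n in ["side","top","wrist"]:
    c=ctrl.camera(n); cv2.imwrite(f"pics/{n}0.png",c["pixels"]); print(n,c["fx"],c["fy"],c["cx"],c["cy"],[k for k in c]); print(np.round(c["world_from_camera"],3))
E
```

```text
pics
{'time_s': 0.0, 'qpos': [-1.292, 0.3, 1.522, 0.0, 1.321, -0.067], 'joint_vel': [0.002, 0.001, -0.0, 0.001, 0.001, 0.0], 'tau': [0.004, -53.18, -35.273, 0.071, 0.024, -0.0], 'ee_pos': [0.186, -0.517, 0.302], 'eef_rot': [-3.14, -0.0, 0.346], 'force': [0.609, -0.089, -0.098], 'moment': [0.031, -0.041, 0.037], 'grip_width': 0.094}
side 605.958118869586 605.958118869586 317.5864564763011 234.4960294819675 ['pixels', 'fx', 'fy', 'cx', 'cy', 'world_from_camera']
[[-0.807  0.41  -0.425 -0.027]
 [-0.59  -0.572  0.569  0.791]
 [-0.01   0.711  0.704  1.052]
 [ 0.     0.     0.     1.   ]]
top 481.47805583874964 481.47805583874964 320.93186043799756 237.7053900331518 ['pixels', 'fx', 'fy', 'cx', 'cy', 'world_from_camera']
[[ 0.015  0.996 -0.085  0.488]
 [-1.     0.014 -0.004 -0.009]
 [-0.003  0.085  0.996  1.004]
 [ 0.     0.     0.     1.   ]]
wrist 371.64829954431775 371.64829954431775 318.49398569511493 239.60412461979783 ['pixels', 'fx', 'fy', 'cx', 'cy', 'world_from_camera']
[[ 0.338  0.916  0.215  0.247]
 [-0.941  0.329  0.076 -0.495]
 [-0.001 -0.228  0.974  0.384]
 [ 0.     0.     0.     1.   ]]
```

View pics/side0.png

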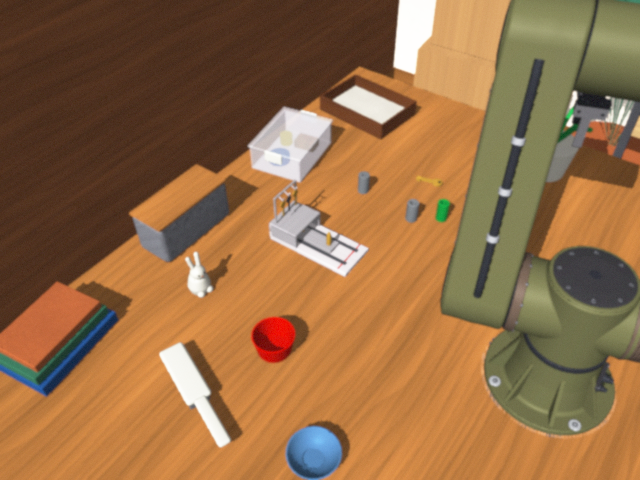

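View pics/top0.png

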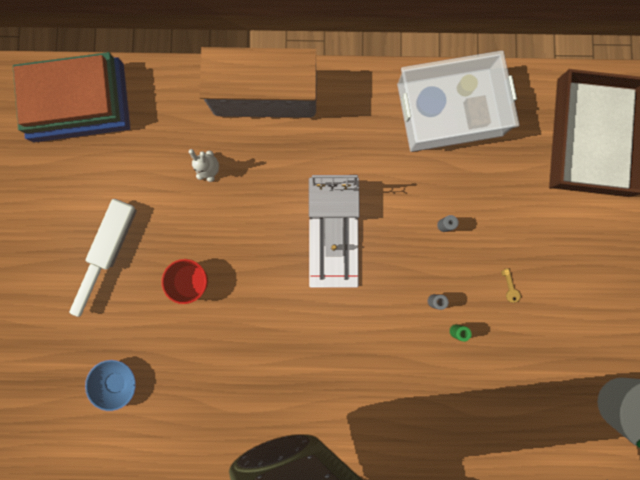

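View pics/wrist0.png

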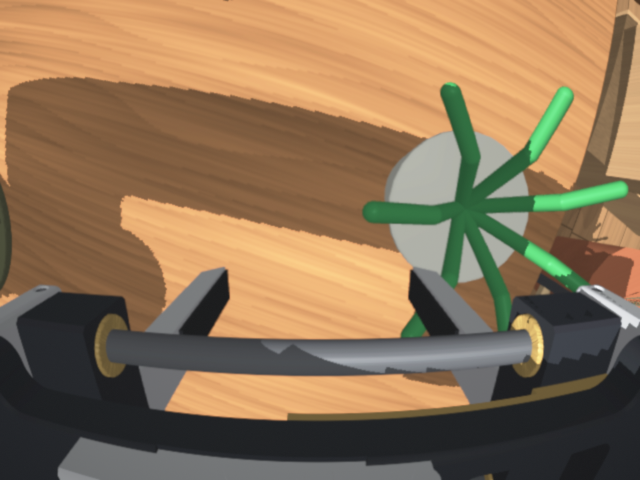

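Side view: grey sleeves at (364,182) and (412,210), green look-alike at (443,210), holder at about (318,240), cup (274,340). Top view: grey sleeves at (449,223) and (438,300), green at (461,332), holder (334,232), red cup (185,282), blue bowl (110,385), rabbit (205,165), brush (110,240), key (511,287). Next I'll crop close on the sleeves' bores.

```bash
cat > h.py <<'E'
import cv2,numpy as np
from station import ctrl
def ray(c,u,v,fish=False):
    M=np.array(c["world_from_camera"]); x=(u-c["cx"])/c["fx"]; y=(v-c["cy"])/c["fy"]
    if fish:
        r=np.hypot(x,y); s=np.sin(r)/r if r>1e-9 else 1; d=np.array([x*s,-y*s,-np.cos(r)])
    else: d=np.array([x,-y,-1.])
    d=M[:3,:3]@d; return M[:3,3],d/np.linalg.norm(d)
def onz(c,u,v,z,fish=False):
    p,d=ray(c,u,v,fish); return p+d*(z-p[2])/d[2]
def tri(rs):
    A=np.zeros((3,3));b=np.zeros(3)
    for p,d in rs:
        P=np.eye(3)-np.outer(d,d);A+=P;b+=P@p
    x=np.linalg.solve(A,b); return x,[round(1e3*float(np.linalg.norm((np.eye(3)-np.outer(d,d))@(x-p))),1) for p,d in rs]
def proj(c,P,fish=False):
    M=np.array(c["world_from_camera"]); q=M[:3,:3].T@(np.array(P)-M[:3,3]); x,y,z=q[0],-q[1],-q[2]
    if fish:
        r=np.hypot(x,y); t=np.arctan2(r,z); k=t/max(r,1e-9); return c["cx"]+c["fx"]*x*k,c["cy"]+c["fy"]*y*k
    return c["cx"]+c["fx"]*x/z,c["cy"]+c["fy"]*y/z
E
python3 - <<'E'
from h import *
s=cv2.imread("pics/side0.png");t=cv2.imread("pics/top0.png")
a=[]
for im,u,v in [(t,449,223),(t,438,300),(t,334,250),(s,364,182),(s,412,210),(s,320,245)]:
    r=22 if not (u in(334,320)) else 55
    a.append(cv2.resize(im[v-r:v+r,u-r:u+r],(264,264),interpolation=cv2.INTER_CUBIC))
cv2.imwrite("pics/crop0.png",np.vstack([np.hstack(a[:3]),np.hstack(a[3:])]))
E
```

```text
(no output)
```

View pics/crop0.png

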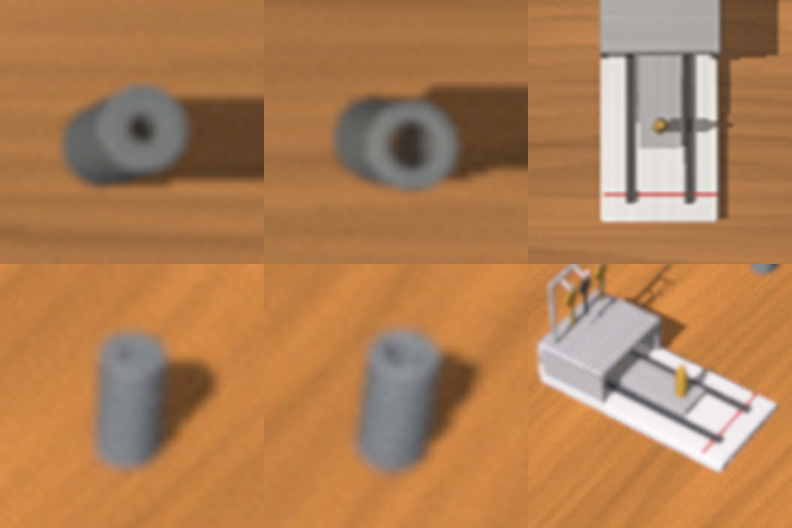

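The crop shows: the far sleeve, top (450.7,222.5), has the small bore, so it is the tight one. The near sleeve, top (440.5,302), has the wide bore. Green (461,332) is rejected by colour. The brass post tip is at (334,247.5) in the top view and (329,234) in the side view. Next I'll measure positions.

Run:
```python
from h import *
s=cv2.imread("pics/side0.png");t=cv2.imread("pics/top0.png")
S=ctrl.camera("side");T=ctrl.camera("top")
P=lambda n,a,b:(lambda r:print(n,np.round(r[0],4),r[1]))(tri([ray(T,*a),ray(S,*b)]))
P("tight top",(450.7,222.5),(363.7,173.8));P("wide top",(440.5,302.),(413.3,201.8));P("post tip",(334,247.5),(329.2,234.2))
print("tight",onz(T,450.7,222.5,.055),onz(S,363.7,173.8,.055)); print("wide",onz(T,440.5,302,.055),onz(S,413.3,201.8,.055)); print("post",onz(T,334,247.5,.059),onz(S,329.2,234.2,.059))
def m(im,f):
    h=cv2.cvtColor(im,cv2.COLOR_BGR2HSV); b,g,r=[im[...,i].astype(int) for i in range(3)]
    return f(b,g,r,h)
for n,im,c in(("top",t,T),("side",s,S)):
    k=m(im,lambda b,g,r,h:((r>110)&(g<60)&(b<60))).astype(np.uint8)
    N,L,st,ce=cv2.connectedComponentsWithStats(k)
    for i in range(1,N):
        if st[i,4]>15: print(n,"red",st[i],ce[i])
    k=m(im,lambda b,g,r,h:((r>b+12)*0+(b>150)&(abs(r-b)<30))).astype(np.uint8)
    N,L,st,ce=cv2.connectedComponentsWithStats(k)
    for i in range(1,N):
        if st[i,4]>200: print(n,"white",st[i],ce[i])
# red line in top: fit
k=m(t,lambda b,g,r,h:(r-g>50)&(r-b>50)); ys,xs=np.where(k[270:285,305:362]); 
a=t[268:284,312:357].astype(int); w=np.clip(a[...,2]-a[...,1]-20,0,None)
us=np.arange(312,357); v=(w*np.arange(268,284)[:,None]).sum(0)/np.maximum(w.sum(0),1); ok=w.sum(0)>30
pf=np.polyfit(us[ok],v[ok],1); print("line",pf, ok.sum(),us[ok].min(),us[ok].max())
for u in(311,358): print(onz(T,u,np.polyval(pf,u),.012))
for im,u,v,r in((t,334,280,0),):
  cv2.imwrite("pics/crop1.png",cv2.resize(t[160:300,280:385],None,fx=4,fy=4,interpolation=cv2.INTER_CUBIC))
```

```text
tight top [ 0.6034 -0.258   0.0641] [1.7, 1.7]
wide top [ 0.4471 -0.238   0.0631] [0.5, 0.5]
post tip [ 0.5509 -0.03    0.0588] [1.3, 1.3]
tight [ 0.60306201 -0.26143228  0.055     ] [ 0.61065656 -0.26668618  0.055     ]
wide [ 0.4463757  -0.24025362  0.055     ] [ 0.45134703 -0.24606267  0.055     ]
post [ 0.54978656 -0.0307135   0.059     ] [ 0.5518702  -0.02919233  0.059     ]
top red [163 260  44  43 896] [189.58370536 280.5546875 ]
top white [ 398   51  120   99 7780] [456.66233933  99.79871465]
top white [ 571   84   63  104 5608] [602.35663338 135.38088445]
top white [ 310  178   48   38 1279] [332.2994527  201.98983581]
top white [  70  200   62  116 1952] [102.23360656 248.02715164]
top white [310 219  10  56 560] [314.5 246.5]
top white [324 218  20  57 973] [333.02261048 247.05344296]
top white [349 218   9  28 238] [352.95378151 231.37394958]
top white [349 248   9  27 231] [353.06493506 261.65367965]
top white [310 277  48  10 455] [333.44835165 281.7032967 ]
side red [ 252  317   44   45 1484] [274.19743935 338.29110512]
side white [ 394    0   42   73 2120] [412.03113208  30.88773585]
side white [ 334   86   69   37 1234] [368.03727715 103.96353323]
side white [605  99  26  27 300] [618.81       114.59666667]
side white [ 249  107   82   79 3800] [290.18       143.40131579]
side white [ 270  204   98   72 1969] [307.28745556 238.12392077]
side white [304 230  48  31 583] [327.10291595 245.06689537]
side white [186 253  26  44 524] [196.8740458  278.10114504]
side white [ 160  343   70  104 2188] [192.80347349 388.12202925]
line [-3.74865275e-04  2.75658691e+02] 38 312 356
[0.49444921 0.0147029  0.012     ]
[ 0.49591124 -0.08180813  0.012     ]
```

View pics/crop1.png

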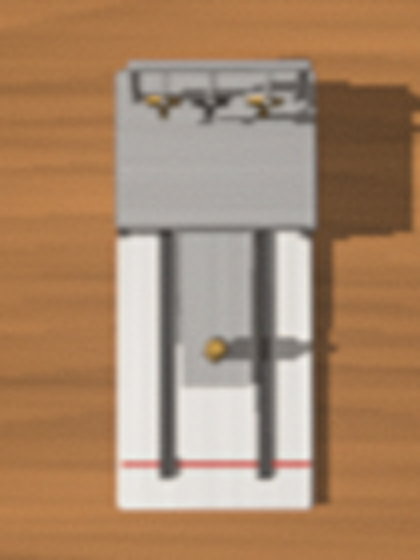

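```bash
python3 - <<'E'
from h import *
T=ctrl.camera("top");S=ctrl.camera("side")
print("cup",onz(T,185,281.5,.05),"side rim",onz(S,274,330,.05), tri([ray(T,185,281.5),ray(S,274,330)]))
print("key",onz(T,511,287,0),"green",onz(T,461,332,.055))
E
python3 -m pendant '[{"ty":-1,"tx":0.4},{"ty":-1,"tx":0.4},{"ty":-1,"tx":0.4},{"ty":-1,"tx":0.4,"rz":1},{"ty":-1,"tx":0.5,"rz":1},{"tx":1,"rz":1},{"tx":1,"rz":1},{"tx":1,"rz":0.96}]'
```

```text
cup [0.47880916 0.26243035 0.05      ] side rim [0.48797902 0.25401463 0.05      ] (array([0.48024949, 0.25985771, 0.06224883]), [1.6, 1.6])
key [ 0.47697828 -0.39985186  0.        ] green [ 0.38908414 -0.27971157  0.055     ]$[0]: bad value
```

The call was refused, so I'll try giving every field in each row.

```bash
python3 -m pendant '[{"rx":0,"ry":0,"rz":0,"tx":0.4,"ty":-1,"tz":0,"grip":-1},{"rx":0,"ry":0,"rz":0,"tx":0.4,"ty":-1,"tz":0,"grip":-1},{"rx":0,"ry":0,"rz":0,"tx":0.4,"ty":-1,"tz":0,"grip":-1},{"rx":0,"ry":0,"rz":1,"tx":0.4,"ty":-1,"tz":0,"grip":-1},{"rx":0,"ry":0,"rz":1,"tx":0.5,"ty":-1,"tz":0,"grip":-1},{"rx":0,"ry":0,"rz":1,"tx":1,"ty":0,"tz":0,"grip":-1},{"rx":0,"ry":0,"rz":1,"tx":1,"ty":0,"tz":0,"grip":-1},{"rx":0,"ry":0,"rz":1,"tx":1,"ty":0,"tz":0,"grip":-1}]'
```

```text
time_s: 1.02
ee_pos: [0.3155, -0.2865, 0.3005]
eef_rot: [-3.14, -0.001, -0.025]
force: [0.1, -1.2, 0.6]
grip_width: 0.0939
```

```bash
python3 -m pendant '[{"rx":0,"ry":0,"rz":-0.35,"tx":1,"ty":-0.65,"tz":0,"grip":-1},{"rx":0,"ry":0,"rz":0,"tx":1,"ty":0,"tz":0,"grip":-1},{"rx":0,"ry":0,"rz":0,"tx":1,"ty":0,"tz":0,"grip":-1},{"rx":0,"ry":0,"rz":0,"tx":1,"ty":0,"tz":0,"grip":-1},{"rx":0,"ry":0,"rz":0,"tx":1,"ty":0,"tz":0,"grip":-1},{"rx":0,"ry":0,"rz":0,"tx":0,"ty":0,"tz":0,"grip":-1}]'
python3 - <<'E'
from h import *
c=ctrl.camera("wrist"); cv2.imwrite("pics/w1.png",c["pixels"]);print(ctrl.get_obs()["ee_pos"])
import pickle;pickle.dump(c,open("w1.pkl","wb"))
E
```

```text
time_s: 1.52
ee_pos: [0.5226, -0.2602, 0.3001]
eef_rot: [-3.141, -0.003, -0.0]
force: [-0.9, 0.7, -0.4]
grip_width: 0.0938
[ 0.52043593 -0.26033475  0.30029238]
```

View pics/w1.png

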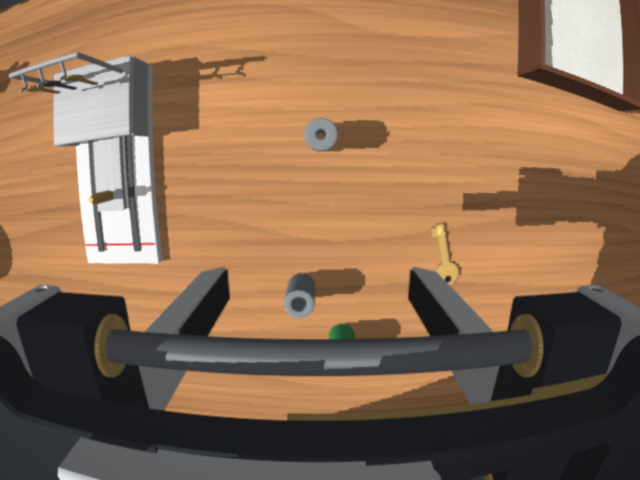

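Wrist view: tight sleeve top is at (320,134) with a small bore, wide sleeve top at (299,301) with a large bore, green look-alike at (342,333). I'll refine by segmenting the bright grey top rings and casting rays.

```bash
cat >> h.py <<'E'
def ring(c,u,v,r=28,lo=120,fish=True,dbg=None):
    im=c["pixels"].astype(int); u,v=int(u),int(v); y0=max(v-r,0);x0=max(u-r,0); a=im[y0:v+r,x0:u+r]
    sat=a.max(2)-a.min(2); k=((sat<28)&(a.mean(2)>lo)).astype(np.uint8)
    cs,_=cv2.findContours(k,cv2.RETR_EXTERNAL,cv2.CHAIN_APPROX_NONE)
    q=max(cs,key=cv2.contourArea); hull=cv2.convexHull(q); e=cv2.fitEllipse(hull if len(hull)>5 else q)
    if dbg: 
        b=a.astype(np.uint8).copy(); cv2.drawContours(b,[q],-1,(0,0,255),1); cv2.imwrite(dbg,cv2.resize(b,None,fx=6,fy=6,interpolation=cv2.INTER_NEAREST))
    return e[0][0]+x0,e[0][1]+y0,e[1]
E
python3 - <<'E'
from h import *
import pickle
c=pickle.load(open("w1.pkl","rb")); T=ctrl.camera("top");S=ctrl.camera("side")
im=c["pixels"]
for p in [(320,120),(320,125),(310,134),(290,301),(300,308),(299,285),(330,134)]: print(p,im[p[1],p[0]])
for n,p in(("tight",(320,134)),("wide",(299,301))):
    e=ring(c,*p,dbg=f"pics/r_{n}.png",lo=110); print(n,e, onz(c,e[0],e[1],.055,True))
for n,e,t in(("tight",(320.5,134),(450.7,222.5)),("wide",(299.5,301.5),(440.5,302))):
    x=tri([ray(c,*e,True),ray(T,*t)]);print(n,x)
print("post",tri([ray(c,93,198.5,True),ray(T,334,247.5)]), onz(c,112,195,.021,True))
for p in [(86,245),(157,243)]: print("line",onz(c,*p,.012,True))
E
```

```text
(320, 120) [154 151 144]
(320, 125) [153 149 143]
(310, 134) [153 150 145]
(290, 301) [136 133 128]
(300, 308) [65 63 61]
(299, 285) [66 64 62]
(330, 134) [154 152 145]
tight (320.4920349121094, 134.13638305664062, (32.159332275390625, 32.39162063598633)) [ 0.60587513 -0.26154831  0.055     ]
wide (297.6758804321289, 297.8936958312988, (29.137975692749023, 40.70708084106445)) [ 0.45506493 -0.23989514  0.055     ]
tight (array([ 0.60479304, -0.26190259,  0.05206153]), [1.4, 1.4])
wide (array([ 0.44659249, -0.24178754,  0.04526953]), [1.0, 1.0])
post (array([ 0.55225755, -0.03042567,  0.05183993]), [2.1, 2.1]) [ 0.55389522 -0.03516784  0.021     ]
line [0.49553174 0.01603278 0.012     ]
line [ 0.49815859 -0.0828395   0.012     ]
```

```bash
python3 -m pendant '[{"rx":0,"ry":0,"rz":0,"tx":0.7,"ty":0,"tz":0.6,"grip":-1},{"rx":0,"ry":0,"rz":0,"tx":0.7,"ty":0,"tz":0.6,"grip":-1},{"rx":0,"ry":0,"rz":0,"tx":0.7,"ty":0,"tz":0.6,"grip":-1},{"rx":0,"ry":0,"rz":0,"tx":0,"ty":0,"tz":0,"grip":-1}]'
python3 - <<'E'
from h import *
c=ctrl.camera("wrist"); cv2.imwrite("pics/w2.png",c["pixels"]);o=ctrl.get_obs();print(o["ee_pos"],o["eef_rot"])
import pickle;pickle.dump(c,open("w2.pkl","wb"))
u,v=proj(c,[.605,-.2615,.055],True);print(u,v)
e=ring(c,u,v,r=40,lo=110); print(e,onz(c,e[0],e[1],.055,True))
c1=pickle.load(open("w1.pkl","rb"))
print(tri([ray(c,e[0],e[1],True),ray(c1,320.5,134.1,True)]))
E
```

```text
time_s: 2.0
ee_pos: [0.6004, -0.2639, 0.2316]
eef_rot: [3.138, -0.007, -0.008]
force: [-1.4, 0.2, -0.9]
grip_width: 0.0943
[ 0.59933341 -0.26443689  0.23468368] [ 3.13610072 -0.00990591 -0.00792031]
314.6805868715405 241.2241694327778
(313.6945686340332, 237.6109848022461, (37.73508834838867, 43.8630485534668)) [ 0.60765327 -0.2608257   0.055     ]
(array([ 0.60628068, -0.26117051,  0.04888052]), [0.4, 0.4])
```

View pics/w2.png

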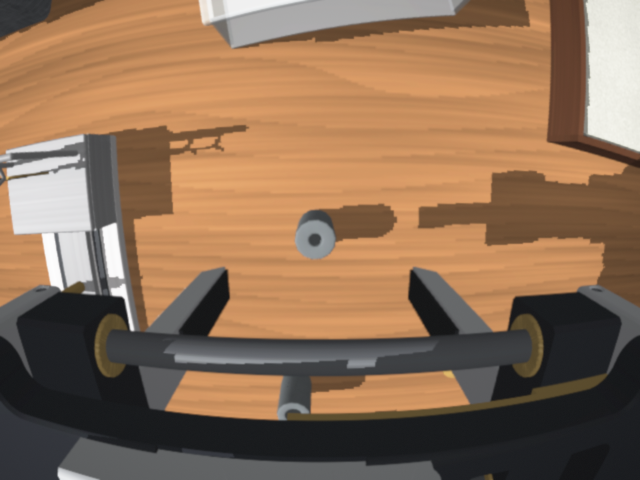

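The wrist view puts the tight sleeve's top at (315,239), between the fingers, which agrees with the estimate. I'll descend and grip it.

```bash
python3 -m pendant '[{"rx":0.05,"ry":-0.1,"rz":0,"tx":0.12,"ty":-0.08,"tz":0.9,"grip":-1},{"rx":0,"ry":0,"rz":0,"tx":0,"ty":0,"tz":0.9,"grip":-1},{"rx":0,"ry":0,"rz":0,"tx":0,"ty":0,"tz":0.9,"grip":-1},{"rx":0,"ry":0,"rz":0,"tx":0,"ty":0,"tz":0,"grip":-1}]' 20
```

```text
time_s: 2.38
ee_pos: [0.602, -0.2651, 0.1336]
eef_rot: [3.134, -0.014, -0.012]
force: [-0.2, 0.4, -1.3]
grip_width: 0.0943
```

```bash
python3 -m pendant '[{"rx":0.1,"ry":-0.2,"rz":-0.15,"tx":0.1,"ty":-0.08,"tz":0.3,"grip":-1},{"rx":0,"ry":0,"rz":0,"tx":0,"ty":0,"tz":0,"grip":-1},{"rx":0,"ry":0,"rz":0,"tx":0,"ty":0,"tz":0,"grip":-1}]' 20; python3 -c "
from station import ctrl
o=ctrl.get_obs();print(o['ee_pos'],o['eef_rot'],o['qpos'])"
```

```text
time_s: 2.63
ee_pos: [0.6048, -0.2645, 0.13]
eef_rot: [3.137, -0.006, -0.004]
force: [0.9, -0.2, 0.3]
grip_width: 0.0939
[ 0.6047775  -0.26450811  0.12999524] [ 3.13738274 -0.00558059 -0.0039693 ] [-0.46743744  0.71231642  1.32768626 -0.00143003  1.09471648  1.10799095]
```

```bash
python3 -m pendant '[{"rx":0.05,"ry":-0.1,"rz":-0.05,"tx":0,"ty":-0.08,"tz":0.3,"grip":-1},{"rx":0,"ry":0,"rz":0,"tx":0,"ty":0,"tz":0.05,"grip":0.6},{"rx":0,"ry":0,"rz":0,"tx":0,"ty":0,"tz":0,"grip":1},{"rx":0,"ry":0,"rz":0,"tx":0,"ty":0,"tz":0,"grip":1},{"rx":0,"ry":0,"rz":0,"tx":0,"ty":0,"tz":0,"grip":1},{"rx":0,"ry":0,"rz":0,"tx":0,"ty":0,"tz":0,"grip":1}]' 25
```

```text
time_s: 3.13
ee_pos: [0.6054, -0.263, 0.124]
eef_rot: [3.136, -0.008, -0.002]
force: [0.1, 0.4, 0.1]
grip_width: 0.0646
```

```bash
python3 -m pendant '[{"rx":0,"ry":0,"rz":0,"tx":0,"ty":0,"tz":0,"grip":1},{"rx":0,"ry":0,"rz":0,"tx":0,"ty":0,"tz":0,"grip":1},{"rx":0,"ry":0,"rz":0,"tx":0,"ty":0,"tz":0,"grip":1},{"rx":0,"ry":0,"rz":0,"tx":0,"ty":0,"tz":0,"grip":1},{"rx":0,"ry":0,"rz":0,"tx":0,"ty":0,"tz":0,"grip":1},{"rx":0,"ry":0,"rz":0,"tx":0,"ty":0,"tz":0,"grip":1}]' 25
```

```text
time_s: 3.63
ee_pos: [0.6055, -0.263, 0.1243]
eef_rot: [3.136, -0.009, -0.002]
force: [0.7, -0.5, 1.1]
grip_width: 0.0302
```

Gripped at 30.2 mm. I'll lift it and carry it to the cup.

```bash
python3 -m pendant '[{"rx":0,"ry":0,"rz":0,"tx":0,"ty":0,"tz":-1,"grip":1},{"rx":0,"ry":0,"rz":0,"tx":0,"ty":0,"tz":-1,"grip":1},{"rx":0,"ry":0,"rz":0,"tx":0,"ty":0,"tz":-1,"grip":1},{"rx":0,"ry":0,"rz":0,"tx":-0.25,"ty":-0.9,"tz":-0.3,"grip":1},{"rx":0,"ry":0,"rz":0,"tx":-0.25,"ty":-1,"tz":0,"grip":1},{"rx":0,"ry":0,"rz":0,"tx":-0.25,"ty":-1,"tz":0,"grip":1},{"rx":0,"ry":0,"rz":0,"tx":-0.25,"ty":-1,"tz":0,"grip":1},{"rx":0,"ry":0,"rz":0,"tx":-0.25,"ty":-1,"tz":0,"grip":1}]' 25
python3 -m pendant '[{"rx":0,"ry":0,"rz":0,"tx":-0.25,"ty":-1,"tz":0,"grip":1},{"rx":0,"ry":0,"rz":0,"tx":-0.25,"ty":-1,"tz":0,"grip":1},{"rx":0,"ry":0,"rz":0,"tx":-0.25,"ty":-1,"tz":0,"grip":1},{"rx":0,"ry":0,"rz":0,"tx":-0.25,"ty":-1,"tz":0,"grip":1},{"rx":0,"ry":0,"rz":0,"tx":-0.25,"ty":-1,"tz":0,"grip":1},{"rx":0,"ry":0,"rz":0,"tx":-0.25,"ty":-1,"tz":0,"grip":1},{"rx":0,"ry":0,"rz":0,"tx":0,"ty":0,"tz":0,"grip":1}]'
```

```text
time_s: 4.3
ee_pos: [0.5529, -0.0671, 0.2589]
eef_rot: [3.138, -0.007, -0.012]
force: [0.8, -0.2, -0.8]
grip_width: 0.0301
time_s: 4.88
ee_pos: [0.4904, 0.1809, 0.2583]
eef_rot: [3.139, -0.008, -0.008]
force: [-0.3, -0.0, -1.0]
grip_width: 0.0297
```

Run:
```python
from h import *
c=ctrl.camera("wrist"); cv2.imwrite("pics/w3.png",c["pixels"]);o=ctrl.get_obs();print(o["ee_pos"],o["eef_rot"])
import pickle;pickle.dump(c,open("w3.pkl","wb"))
print(proj(c,[.479,.262,.05],True))
S=ctrl.camera("side");cv2.imwrite("pics/s3.png",S["pixels"])
```

```text
[0.49106724 0.17873215 0.25822172] [ 3.13800354 -0.0078119  -0.00835031]
(np.float64(220.44024607256648), np.float64(252.36643771934206))
```

View pics/w3.png

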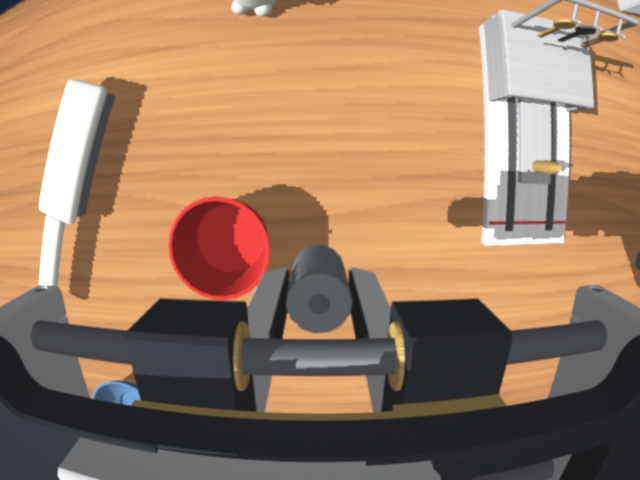

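View pics/s3.png

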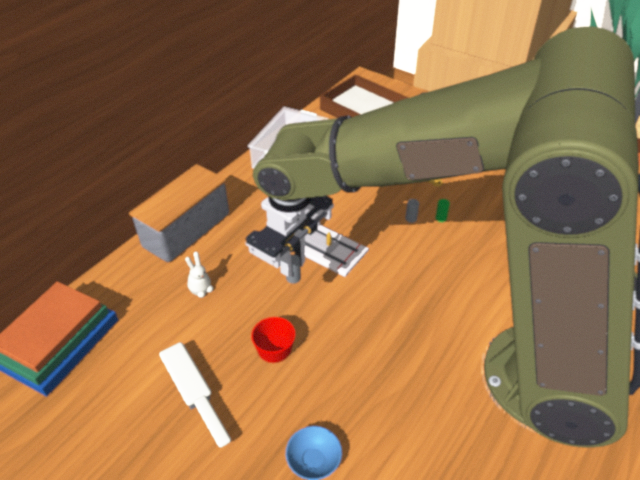

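Wrist view: cup rim centre is at about (220,248), predicted (220,252). The sleeve is held upright at (320,285), and the holder's post tip is on the right at about (562,168).

Run:
```python
from h import *
import pickle
c=pickle.load(open("w3.pkl","rb")); im=c["pixels"].astype(int)
k=((im[...,2]-im[...,1]>110)&(im[...,1]<70)).astype(np.uint8)
N,L,st,ce=cv2.connectedComponentsWithStats(k); i=1+st[1:,4].argmax(); print(st[i])
q=cv2.findContours((L==i).astype(np.uint8),cv2.RETR_EXTERNAL,cv2.CHAIN_APPROX_NONE)[0][0]
e=cv2.fitEllipse(cv2.convexHull(q)); print(e, onz(c,*e[0],.05,True))
T=ctrl.camera("top");print(tri([ray(c,*e[0],True),ray(T,185,281.5)]))
for p in [(490,222),(566,222)]: print(onz(c,*p,.012,True))
print(tri([ray(c,562,168,True),ray(T,334,247.5)]))
cv2.imwrite("pics/crop3.png",cv2.resize(c["pixels"][130:250,470:600],None,fx=5,fy=5,interpolation=cv2.INTER_CUBIC))
```

```text
[ 170  199   95   99 1143]
((217.2354278564453, 248.08738708496094), (92.25609588623047, 99.6219482421875), 150.05259704589844) [0.4826647  0.26450685 0.05      ]
(array([0.47865732, 0.26815903, 0.03358941]), [1.0, 1.0])
[0.4962649  0.01453879 0.012     ]
[ 0.49696114 -0.08172241  0.012     ]
(array([ 0.55158571, -0.03080293,  0.06357638]), [2.1, 2.1])
```

View pics/crop3.png

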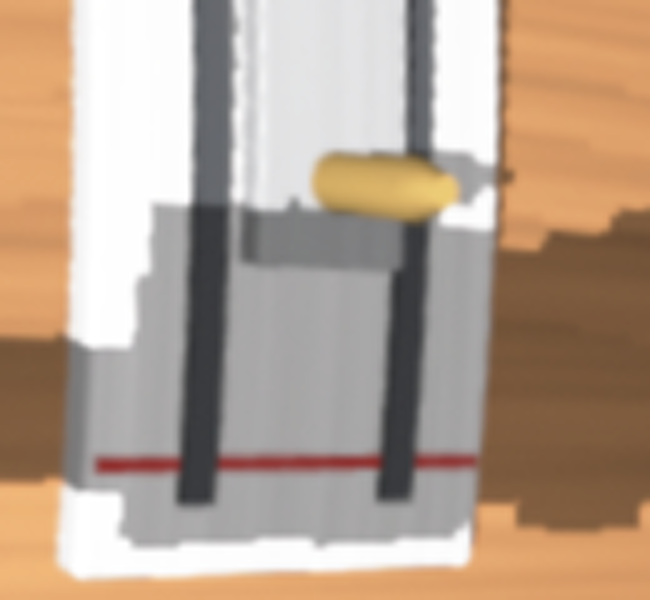

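```bash
python3 -m pendant '[{"rx":0,"ry":0,"rz":0,"tx":-0.15,"ty":-1,"tz":0,"grip":1},{"rx":0,"ry":0,"rz":0,"tx":-0.1,"ty":-1,"tz":0,"grip":1},{"rx":0,"ry":0,"rz":0,"tx":0,"ty":-0.1,"tz":0.5,"grip":1},{"rx":0,"ry":0,"rz":0,"tx":0,"ty":0,"tz":0.7,"grip":1},{"rx":0,"ry":0,"rz":0,"tx":0,"ty":0,"tz":0.3,"grip":1}]' 25
```

```text
time_s: 5.45
ee_pos: [0.4883, 0.256, 0.1989]
eef_rot: [3.14, -0.015, -0.024]
force: [-0.2, 0.8, -2.3]
grip_width: 0.03
```

```bash
python3 -m pendant '[{"rx":0,"ry":-0.2,"rz":-0.3,"tx":-0.2,"ty":-0.2,"tz":0.2,"grip":1},{"rx":0,"ry":0,"rz":0,"tx":0,"ty":0,"tz":0.05,"grip":1}]' 25
python3 - <<'E'
from h import *
c=ctrl.camera("wrist"); cv2.imwrite("pics/w4.png",c["pixels"]);o=ctrl.get_obs();print(o["ee_pos"],o["eef_rot"])
E
```

```text
time_s: 5.62
ee_pos: [0.4808, 0.2619, 0.1858]
eef_rot: [3.138, 0.004, -0.005]
force: [-0.9, -0.2, -0.5]
grip_width: 0.0303
[0.48139655 0.26140918 0.18626411] [ 3.13760872e+00  2.74809468e-03 -5.77531565e-03]
```

View pics/w4.png

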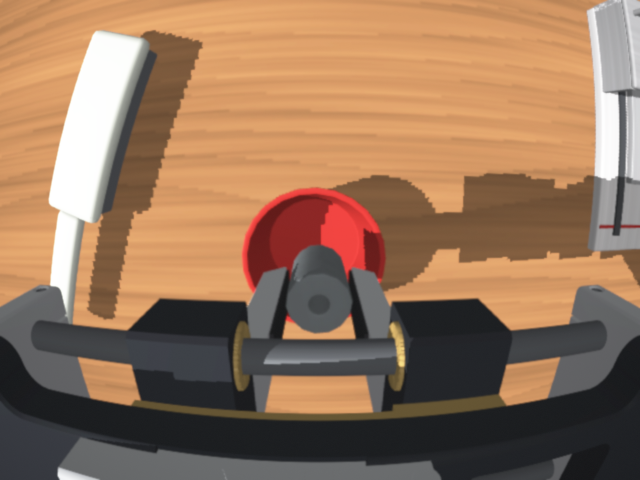

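The cup rim (u 243–386) is centred under the sleeve at (318,285). I'll lower it in.

```bash
python3 -m pendant '[{"rx":0,"ry":0,"rz":0,"tx":0,"ty":0,"tz":0.5,"grip":1},{"rx":0,"ry":0,"rz":0,"tx":0,"ty":0,"tz":0.6,"grip":1},{"rx":0,"ry":0,"rz":0,"tx":0,"ty":0,"tz":0.2,"grip":1},{"rx":0,"ry":0,"rz":0,"tx":0,"ty":0,"tz":0.05,"grip":1}]' 25
```

```text
time_s: 6.0
ee_pos: [0.4842, 0.2597, 0.1352]
eef_rot: [3.14, -0.004, -0.009]
force: [1.1, -0.8, -0.2]
grip_width: 0.0301
```

```bash
python3 -m pendant '[{"rx":0,"ry":0,"rz":0,"tx":-0.05,"ty":-0.03,"tz":0.13,"grip":1},{"rx":0,"ry":0,"rz":0,"tx":0,"ty":0,"tz":0.03,"grip":1},{"rx":0,"ry":0,"rz":0,"tx":0,"ty":0,"tz":0,"grip":0.1},{"rx":0,"ry":0,"rz":0,"tx":0,"ty":0,"tz":0,"grip":0.1},{"rx":0,"ry":0,"rz":0,"tx":0,"ty":0,"tz":0,"grip":0.1},{"rx":0,"ry":0,"rz":0,"tx":0,"ty":0,"tz":0,"grip":0.1},{"rx":0,"ry":0,"rz":0,"tx":0,"ty":0,"tz":0,"grip":0.1}]' 25
```

```text
time_s: 6.58
ee_pos: [0.4842, 0.2612, 0.1336]
eef_rot: [-3.14, -0.01, -0.01]
force: [0.1, 0.4, -0.1]
grip_width: 0.0422
```

```bash
python3 -m pendant '[{"rx":0,"ry":0,"rz":0,"tx":0,"ty":0,"tz":-0.5,"grip":0.1},{"rx":0,"ry":0,"rz":0,"tx":0,"ty":0,"tz":-1,"grip":0.1},{"rx":0,"ry":0,"rz":0,"tx":0,"ty":0,"tz":-1,"grip":0.1},{"rx":0,"ry":-0.1,"rz":-0.1,"tx":0,"ty":1,"tz":-0.3,"grip":-1},{"rx":0,"ry":0,"rz":0,"tx":0,"ty":1,"tz":0,"grip":-1}]' 25
python3 - <<'E'
from h import *
c=ctrl.camera("wrist"); cv2.imwrite("pics/w5.png",c["pixels"]);o=ctrl.get_obs();print(o["ee_pos"],o["eef_rot"])
E
```

```text
time_s: 7.0
ee_pos: [0.4816, 0.1842, 0.2497]
eef_rot: [-3.141, -0.001, 0.005]
force: [1.5, -0.4, -1.1]
grip_width: 0.052
[0.48180415 0.17894713 0.24927419] [ 3.14074543e+00 -1.23913437e-03  1.32896784e-03]
```

View pics/w5.png

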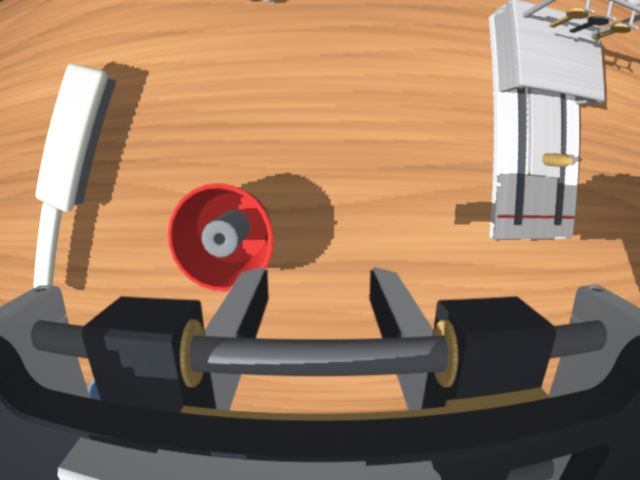

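The tight sleeve stands upright in the cup at (220,238), and the cup is standing. I'll move over the post to measure it, then go on to the wide sleeve.

```bash
python3 -m pendant '[{"rx":0,"ry":0,"rz":0,"tx":0.1,"ty":1,"tz":0,"grip":-1},{"rx":0,"ry":0,"rz":0,"tx":0.1,"ty":1,"tz":0,"grip":-1},{"rx":0,"ry":0,"rz":0,"tx":0.1,"ty":1,"tz":0,"grip":-1},{"rx":0,"ry":0,"rz":0,"tx":0.1,"ty":1,"tz":0,"grip":-1},{"rx":0,"ry":0,"rz":0,"tx":0.1,"ty":1,"tz":0,"grip":-1},{"rx":0,"ry":0,"rz":0,"tx":0,"ty":0.2,"tz":0,"grip":-1},{"rx":0,"ry":0,"rz":0,"tx":0,"ty":0,"tz":0,"grip":-1}]' 25
python3 - <<'E'
from h import *
import pickle
c=ctrl.camera("wrist"); cv2.imwrite("pics/w6.png",c["pixels"]);o=ctrl.get_obs();print(o["ee_pos"],o["eef_rot"])
pickle.dump(c,open("w6.pkl","wb"))
u,v=map(int,proj(c,[.5515,-.031,.05],True)); print(u,v)
a=c["pixels"][v-60:v+90,u-60:u+60]; cv2.imwrite("pics/crop6.png",cv2.resize(a,None,fx=4,fy=4,interpolation=cv2.INTER_CUBIC)); print(u-60,v-60)
E
```

```text
time_s: 7.63
ee_pos: [0.5012, -0.0359, 0.2522]
eef_rot: [3.141, -0.007, 0.001]
force: [-0.5, 0.5, -0.7]
grip_width: 0.094
[ 0.50123169 -0.03512193  0.25221682] [ 3.14090490e+00 -7.42826794e-03  1.17726260e-03]
312 175
252 115
```

View pics/crop6.png

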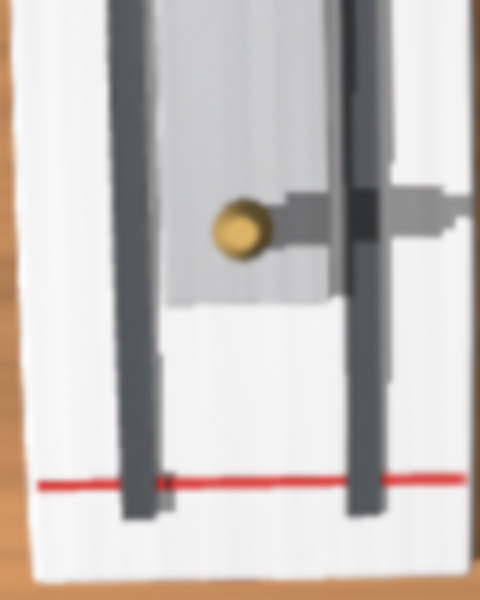

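Close crop: the post tip is at full-image (311.3,172.8), the red line runs from (261.5,236.8) to (368.5,234.8), and the slide's front edge is at v≈191.

Run:
```python
from h import *
import pickle
C={k:pickle.load(open(k+".pkl","rb")) for k in("w1","w3","w6")}
c=C["w6"];T=ctrl.camera("top")
L=[("w1",(93,198.5)),("w3",(561.6,167.8)),("w6",(311.25,172.75))]
for k,p in L: print(k,onz(C[k],*p,.059,True))
print("all",tri([ray(C[k],*p,True) for k,p in L]+[ray(T,334,247.5)]))
a,b=onz(c,261.5,236.75,.012,True),onz(c,368.5,234.75,.012,True);print("line",a,b,(a+b)/2,"yaw",-(b-a)[0]/(b-a)[1])
for p in[(294,191.25),(334.5,190)]:print("edge",onz(c,*p,.021,True))
```

```text
w1 [ 0.55495845 -0.03486939  0.059     ]
w3 [ 0.55380199 -0.0341178   0.059     ]
w6 [ 0.55378013 -0.03028444  0.059     ]
all (array([ 0.55303941, -0.03206438,  0.05802883]), [2.4, 2.3, 1.9, 3.4])
line [0.49518681 0.01543025 0.012     ] [ 0.49694417 -0.08027462  0.012     ] [ 0.49606549 -0.03242218  0.012     ] yaw 0.01836225413749429
edge [ 0.53654172 -0.01490451  0.021     ]
edge [ 0.53754997 -0.04917033  0.021     ]
```

Run:
```python
from h import *
import pickle
c=pickle.load(open("w3.pkl","rb")); print("w3 held",onz(c,318.5,303.5,.189,True)-[.4911,.1787,0])
c=pickle.load(open("w6.pkl","rb"))
M=np.array(c["world_from_camera"]); print(M[:3,3]-[.50123,-.03512,.25222])
u,v=map(int,proj(c,[.4465,-.2415,.055],True));print(u,v)
u,v=map(int,proj(pickle.load(open("w1.pkl","rb")),[.4465,-.2415,.055],True));print(u,v)
cv2.imwrite("pics/crop7.png",np.hstack([cv2.resize(cv2.imread("pics/w3.png")[240:340,270:370],None,fx=4,fy=4),cv2.resize(cv2.imread("pics/w1.png")[255:335,260:340],None,fx=5,fy=5)]))
```

```text
w3 held [0.00046744 0.00239097 0.189     ]
[ 0.06423644 -0.0004232   0.08247921]
540 298
299 306
```

View pics/crop7.png

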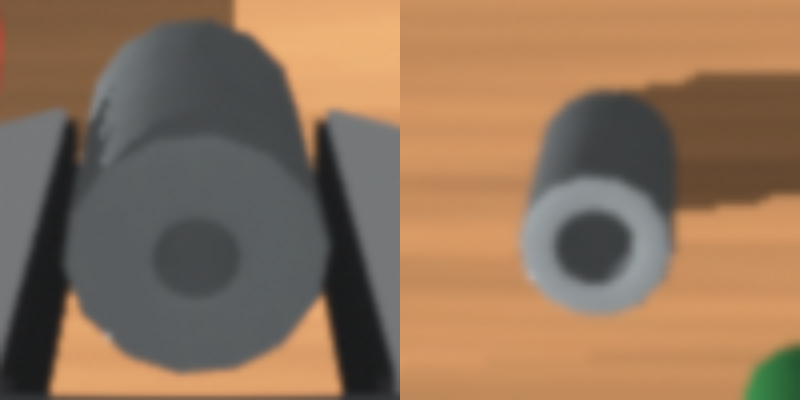

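```bash
python3 - <<'E'
from h import *
import pickle
c=pickle.load(open("w1.pkl","rb"));T=ctrl.camera("top")
print(onz(c,299,303.8,.055,True),tri([ray(c,299,303.8,True),ray(T,440.5,302)]))
E
python3 -m pendant '[{"rx":0,"ry":-0.1,"rz":0,"tx":-0.3,"ty":1,"tz":0,"grip":-1},{"rx":0,"ry":0,"rz":0,"tx":-0.3,"ty":1,"tz":0,"grip":-1},{"rx":0,"ry":0,"rz":0,"tx":-0.3,"ty":1,"tz":0,"grip":-1},{"rx":0,"ry":0,"rz":0,"tx":-0.3,"ty":1,"tz":0,"grip":-1},{"rx":0,"ry":0,"rz":0,"tx":-0.2,"ty":1,"tz":0,"grip":-1},{"rx":0,"ry":0,"rz":0,"tx":0,"ty":0.15,"tz":0,"grip":-1},{"rx":0,"ry":0,"rz":0,"tx":0,"ty":0,"tz":0,"grip":-1}]' 25
python3 - <<'E'
from h import *
import pickle
c=ctrl.camera("wrist"); cv2.imwrite("pics/w8.png",c["pixels"]);o=ctrl.get_obs();print(o["ee_pos"],o["eef_rot"])
pickle.dump(c,open("w8.pkl","wb"))
E
```

```text
[ 0.44897622 -0.24103774  0.055     ] (array([ 0.44645262, -0.24111043,  0.04984302]), [0.5, 0.5])
time_s: 8.37
ee_pos: [0.4481, -0.2356, 0.2522]
eef_rot: [-3.141, -0.001, 0.024]
force: [-0.1, 1.1, -0.3]
grip_width: 0.0937
[ 0.4482518  -0.23487312  0.25221356] [-3.14110685e+00 -1.03968473e-03  2.48176413e-02]
```

View pics/w8.png

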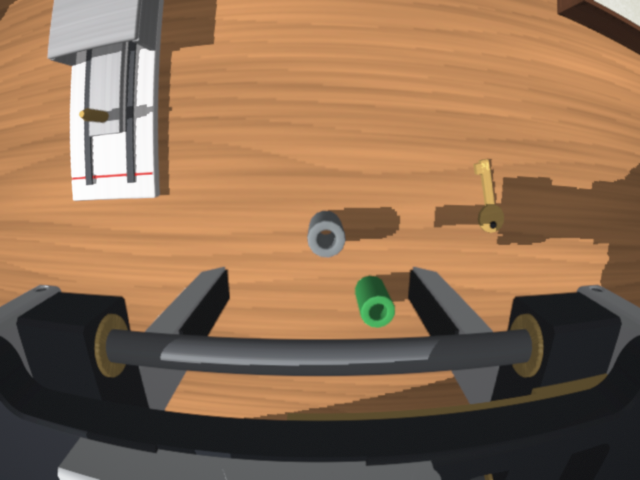

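Run:
```python
from h import *
import pickle
c=pickle.load(open("w8.pkl","rb"));a=c["pixels"][205:275,290:360];cv2.imwrite("pics/crop8.png",cv2.resize(a,None,fx=6,fy=6,interpolation=cv2.INTER_CUBIC))
print(onz(c,326.5,238,.055,True),onz(c,376.5,311,.055,True))
c1=pickle.load(open("w1.pkl","rb"))
print(tri([ray(c,326.5,238,True),ray(c1,299,303.8,True),ray(ctrl.camera("top"),440.5,302)]))
```

```text
[ 0.4493507 -0.2411255  0.055    ] [ 0.38856811 -0.28423006  0.055     ]
(array([ 0.44700064, -0.24117858,  0.04966768]), [1.1, 0.5, 0.9])
```

View pics/crop8.png

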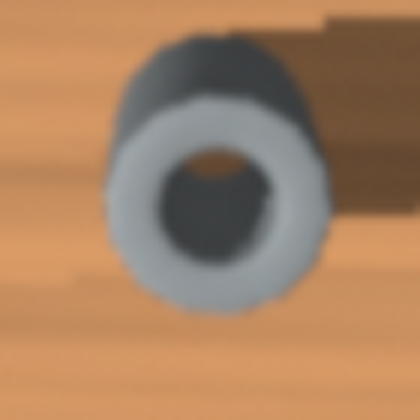

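The crop confirms the wide bore, about half of the outside, with the table visible through it. I'll descend onto this sleeve.

```bash
python3 -m pendant '[{"rx":0,"ry":0,"rz":0.34,"tx":0,"ty":0.18,"tz":0.5,"grip":-1},{"rx":0,"ry":0,"rz":0,"tx":0,"ty":0,"tz":0.9,"grip":-1},{"rx":0,"ry":0,"rz":0,"tx":0,"ty":0,"tz":0.9,"grip":-1},{"rx":0,"ry":0,"rz":0,"tx":0,"ty":0,"tz":0.6,"grip":-1},{"rx":0,"ry":0,"rz":0,"tx":0,"ty":0,"tz":0.1,"grip":-1}]' 25
```

```text
time_s: 8.88
ee_pos: [0.4537, -0.2321, 0.1312]
eef_rot: [3.139, -0.008, 0.013]
force: [-0.4, -0.5, -0.7]
grip_width: 0.0943
```

```bash
python3 -m pendant '[{"rx":0,"ry":-0.1,"rz":0.2,"tx":-0.13,"ty":0.22,"tz":0.3,"grip":-1},{"rx":0,"ry":0,"rz":0,"tx":0,"ty":0.03,"tz":0.3,"grip":-1},{"rx":0,"ry":0,"rz":0,"tx":0,"ty":0,"tz":0.03,"grip":-1}]' 25
```

```text
time_s: 9.13
ee_pos: [0.4507, -0.2378, 0.1056]
eef_rot: [3.14, -0.0, 0.005]
force: [-0.7, 0.4, 0.1]
grip_width: 0.0938
```

```bash
python3 -m pendant '[{"rx":0,"ry":0,"rz":0,"tx":-0.06,"ty":0.1,"tz":-0.03,"grip":0.2},{"rx":0,"ry":0,"rz":0,"tx":0,"ty":0,"tz":0,"grip":0.2},{"rx":0,"ry":0,"rz":0,"tx":0,"ty":0,"tz":0,"grip":0.2},{"rx":0,"ry":0,"rz":0,"tx":0,"ty":0,"tz":0,"grip":0.2}]' 25
python3 - <<'E'
from h import *
import pickle
c=ctrl.camera("wrist"); cv2.imwrite("pics/w9.png",c["pixels"]);o=ctrl.get_obs();print(o["ee_pos"],o["eef_rot"],o["grip_width"])
E
```

```text
time_s: 9.47
ee_pos: [0.4502, -0.2408, 0.1102]
eef_rot: [3.138, -0.004, 0.008]
force: [-0.1, -0.3, 0.1]
grip_width: 0.0704
[ 0.45017967 -0.24080773  0.11018495] [ 3.13809835 -0.00395198  0.00830446] 0.06698178357301153
```

View pics/w9.png

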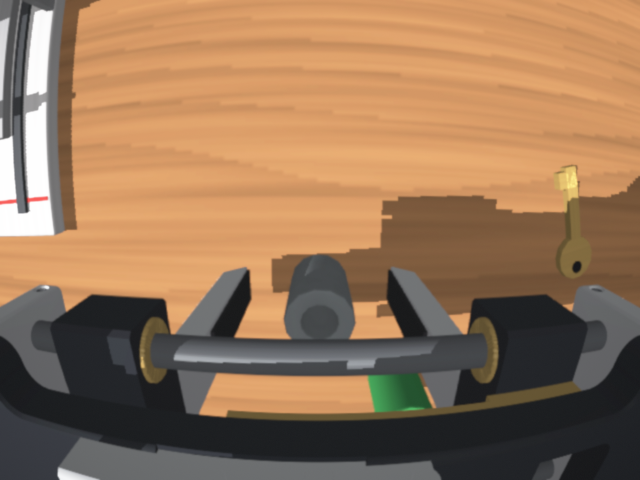

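The sleeve stands centred between the fingers at u≈319. I'll close on it.

```bash
python3 -m pendant '[{"rx":0,"ry":0,"rz":0,"tx":-0.02,"ty":0,"tz":0,"grip":1},{"rx":0,"ry":0,"rz":0,"tx":0,"ty":0,"tz":0,"grip":1},{"rx":0,"ry":0,"rz":0,"tx":0,"ty":0,"tz":0,"grip":1},{"rx":0,"ry":0,"rz":0,"tx":0,"ty":0,"tz":0,"grip":1},{"rx":0,"ry":0,"rz":0,"tx":0,"ty":0,"tz":0,"grip":1},{"rx":0,"ry":0,"rz":0,"tx":0,"ty":0,"tz":0,"grip":1},{"rx":0,"ry":0,"rz":0,"tx":0,"ty":0,"tz":0,"grip":1},{"rx":0,"ry":0,"rz":0,"tx":0,"ty":0,"tz":0,"grip":1}]' 25
```

```text
time_s: 10.18
ee_pos: [0.4496, -0.241, 0.1114]
eef_rot: [3.137, -0.006, 0.008]
force: [-0.0, -0.3, 0.9]
grip_width: 0.0299
```

```bash
python3 -m pendant '[{"rx":0,"ry":-0.1,"rz":0,"tx":0,"ty":0,"tz":-1,"grip":1},{"rx":0,"ry":0,"rz":0,"tx":0,"ty":0,"tz":-1,"grip":1},{"rx":0,"ry":0,"rz":0,"tx":0.5,"ty":-0.8,"tz":-0.2,"grip":1},{"rx":0,"ry":0,"rz":0,"tx":0.45,"ty":-0.9,"tz":0,"grip":1},{"rx":0,"ry":0,"rz":0,"tx":0.45,"ty":-0.9,"tz":0,"grip":1},{"rx":0,"ry":0,"rz":0,"tx":0.45,"ty":-0.9,"tz":0,"grip":1},{"rx":0,"ry":0,"rz":0,"tx":0.45,"ty":-0.9,"tz":0,"grip":1},{"rx":0,"ry":0,"rz":0,"tx":0.2,"ty":-0.5,"tz":0,"grip":1}]' 30
```

```text
time_s: 10.85
ee_pos: [0.5502, -0.04, 0.2024]
eef_rot: [3.139, 0.002, -0.002]
force: [-0.2, -0.8, -0.6]
grip_width: 0.0299
```

```bash
python3 -m pendant '[{"rx":0,"ry":0,"rz":0,"tx":0,"ty":0,"tz":0,"grip":1},{"rx":0,"ry":0,"rz":0,"tx":0,"ty":0,"tz":0,"grip":1}]' 30
python3 - <<'E'
from h import *
for i in range(2):
    c=ctrl.camera("wrist"); o=ctrl.get_obs();print(o["ee_pos"],o["eef_rot"])
E
```

```text
time_s: 11.02
ee_pos: [0.5513, -0.0355, 0.2018]
eef_rot: [3.14, 0.003, 0.003]
force: [-0.1, -0.1, -0.4]
grip_width: 0.03
[ 0.55112241 -0.03588557  0.20183107] [3.13985557e+00 2.65818733e-03 2.84518784e-03]
[ 0.55094058 -0.03670996  0.20192015] [3.13973368e+00 2.61752073e-03 1.66500535e-03]
```

```bash
python3 -m pendant '[{"rx":0,"ry":0,"rz":-0.1,"tx":0.07,"ty":-0.1,"tz":0.4,"grip":1},{"rx":0,"ry":0,"rz":0,"tx":0,"ty":0,"tz":0,"grip":1}]' 30
python3 - <<'E'
from h import *
S=ctrl.camera("side");c=ctrl.camera("wrist"); o=ctrl.get_obs();print(o["ee_pos"],o["eef_rot"])
u,v=map(int,proj(S,[.5535,-.0325,.07]))
a=cv2.resize(S["pixels"][v-50:v+50,u-50:u+50],(600,600),interpolation=cv2.INTER_CUBIC)
cv2.imwrite("pics/s10.png",a);cv2.imwrite("pics/w10.png",c["pixels"])
print(u-50,v-50,proj(S,[.5535,-.0325,.059]),proj(S,o["ee_pos"]+np.array([0,0,-.111])))
E
```

```text
time_s: 11.28
ee_pos: [0.5532, -0.0349, 0.1859]
eef_rot: [3.139, 0.002, 0.006]
force: [0.1, -0.3, -1.1]
grip_width: 0.0298
[ 0.55395486 -0.03534013  0.18842992] [ 3.13887586e+00 -1.08448394e-03  5.59334777e-03]
279 179 (np.float64(329.4519079666168), np.float64(233.1041551476071)) (np.float64(330.0330060131261), np.float64(226.65844282600386))
```

View pics/s10.png

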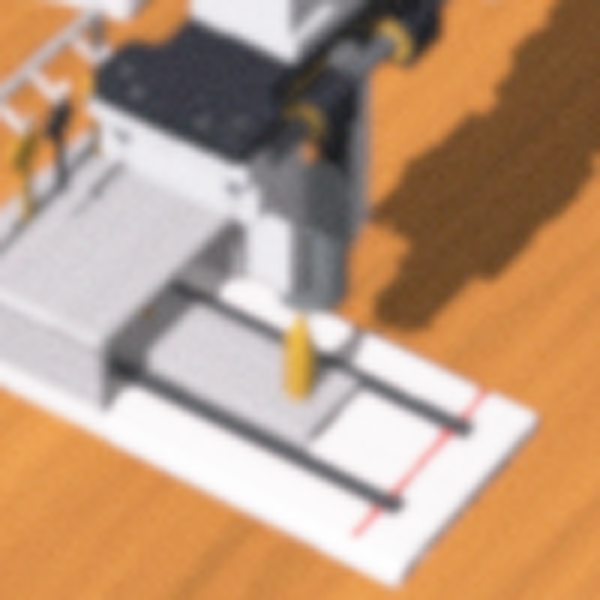

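View pics/w10.png

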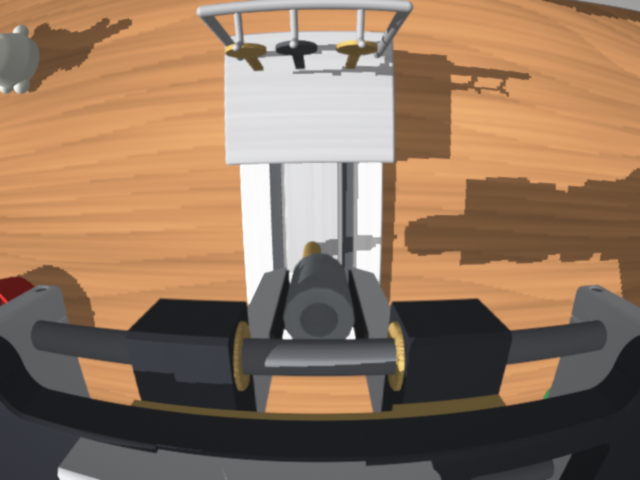

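The wrist view shows the post tip peeking out at (312,244), left of the sleeve axis (u≈319). The side view shows the sleeve bottom 3–4 px right of the tip. I'll quantify both.

Run:
```python
from h import *
from scipy.spatial.transform import Rotation as R
import pickle
c=ctrl.camera("wrist");o=ctrl.get_obs();S=ctrl.camera("side");print(o["ee_pos"],o["eef_rot"])
A=R.from_euler("xyz",o["eef_rot"]).as_matrix()
for h in(.035,.055+.0): pass
for d in (.056,.111,.129): 
    P=o["ee_pos"]+A@[0,0,d]; print(d,P,proj(c,P,True),proj(S,P))
im=c["pixels"];cv2.imwrite("pics/w10b.png",np.hstack([cv2.resize(im[225:345,265:375],None,fx=5,fy=5,interpolation=cv2.INTER_CUBIC)]))
pickle.dump(c,open("w10.pkl","wb"))
```

```text
[ 0.55414032 -0.03519391  0.18881872] [ 3.13884426e+00 -1.88057816e-03  5.69890023e-03]
0.056 [ 0.55424651 -0.03534722  0.13281903] (np.float64(319.17695616648075), np.float64(317.4894355791439)) (np.float64(330.04163469397116), np.float64(208.90800638036237))
0.111 [ 0.5543508  -0.03549779  0.07781933] (np.float64(319.0355419911057), np.float64(274.52913256818147)) (np.float64(329.9337285817346), np.float64(226.42993764248035))
0.129 [ 0.55438493 -0.03554707  0.05981943] (np.float64(319.00314287647586), np.float64(264.84600495183867)) (np.float64(329.8996987643665), np.float64(231.95574251512855))
```

View pics/w10b.png

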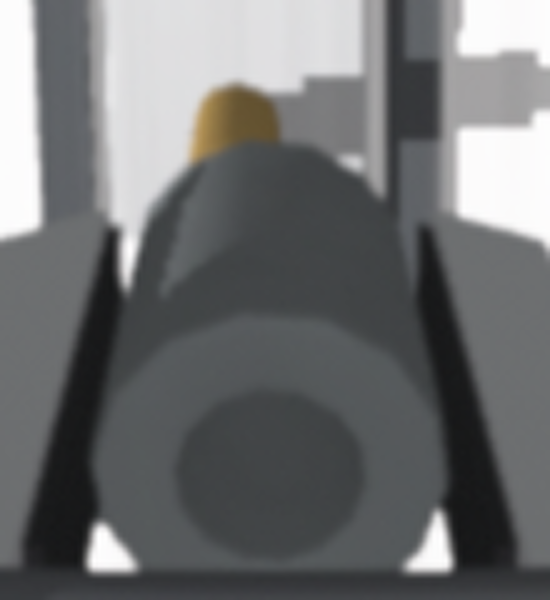

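Run:
```python
from h import *
from scipy.spatial.transform import Rotation as R
import pickle
c=pickle.load(open("w10.pkl","rb"));o=ctrl.get_obs()
p=onz(c,312.8,242,.021,True);A=R.from_euler("xyz",o["eef_rot"]).as_matrix()
P=o["ee_pos"]+A@[0,0,o["ee_pos"][2]-.021]
top=onz(c,318.6,319.8,o["ee_pos"][2]-.111+.055,True)
print("foot axis",p-[.006,0,0],"tool axis",P,"sleeve top by cam",top)
```

```text
foot axis [ 0.55298721 -0.03138833  0.021     ] tool axis [ 0.5545611  -0.0355028   0.02100104] sleeve top by cam [ 0.55324573 -0.03511716  0.13291736]
```

```bash
python3 -m pendant '[{"rx":0.05,"ry":0,"rz":0,"tx":0,"ty":-0.12,"tz":0,"grip":1},{"rx":0,"ry":0,"rz":0,"tx":0,"ty":-0.03,"tz":0,"grip":1},{"rx":0,"ry":0,"rz":0,"tx":0,"ty":0,"tz":0,"grip":1}]' 30
python3 - <<'E'
from h import *
c=ctrl.camera("wrist"); o=ctrl.get_obs();print(o["ee_pos"],o["eef_rot"])
im=c["pixels"];cv2.imwrite("pics/w11.png",cv2.resize(im[225:345,265:375],None,fx=5,fy=5,interpolation=cv2.INTER_CUBIC))
E
```

```text
time_s: 11.73
ee_pos: [0.5542, -0.0296, 0.1905]
eef_rot: [-3.141, -0.004, 0.004]
force: [-0.9, 0.2, -1.1]
grip_width: 0.0305
[ 0.55424155 -0.02960223  0.19050787] [-3.14073577 -0.00413417  0.00415063]
```

View pics/w11.png

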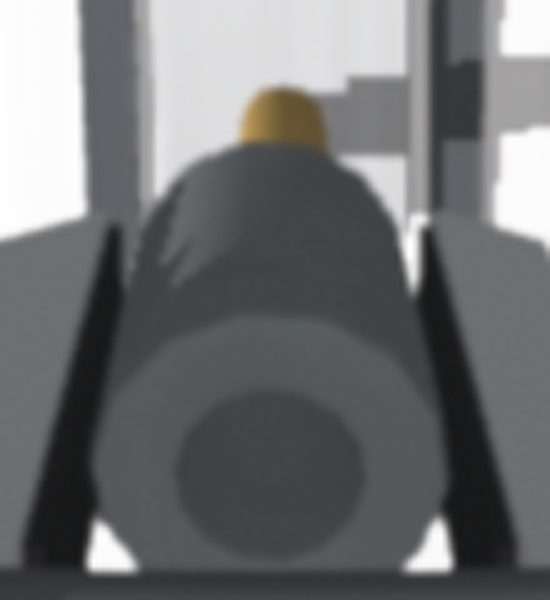

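```bash
python3 -m pendant '[{"rx":0,"ry":-0.05,"rz":0,"tx":0,"ty":0.06,"tz":0.3,"grip":1},{"rx":0,"ry":0,"rz":0,"tx":0,"ty":0,"tz":0.05,"grip":1},{"rx":0,"ry":0,"rz":0,"tx":0,"ty":0,"tz":0,"grip":1}]' 30
python3 - <<'E'
from h import *
c=ctrl.camera("wrist"); o=ctrl.get_obs();print(o["ee_pos"],o["eef_rot"])
im=c["pixels"];a=cv2.resize(im[225:345,265:375],None,fx=4,fy=4,interpolation=cv2.INTER_CUBIC)
S=ctrl.camera("side")["pixels"];cv2.imwrite("pics/w12.png",np.hstack([a[:400],cv2.resize(S[190:270,290:370],(400,400),interpolation=cv2.INTER_CUBIC)]))
E
```

```text
time_s: 12.03
ee_pos: [0.5543, -0.0322, 0.1755]
eef_rot: [-3.141, -0.001, 0.004]
force: [-0.7, 0.4, 0.7]
grip_width: 0.0301
[ 0.55417855 -0.03218796  0.17529898] [-3.14083583e+00 -4.01161085e-04  4.45156100e-03]
```

View pics/w12.png

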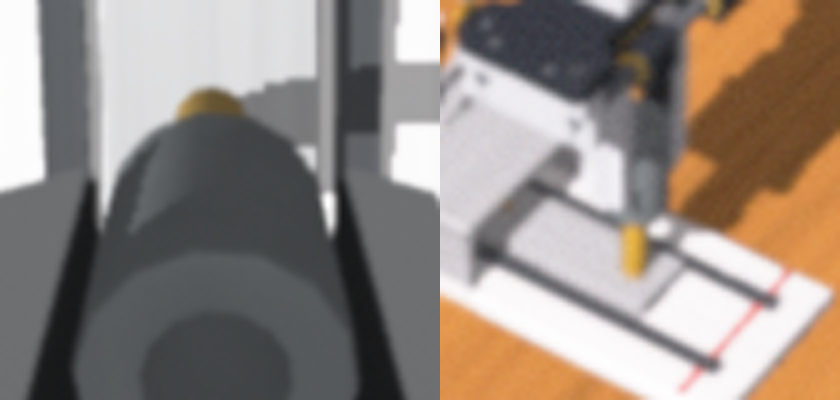

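Wrist: post at crop u≈211 against the sleeve axis at 216, under 1 mm off. Side: sleeve right edge at 668 puts its axis near 629 against the post at 633. It's aligned, so I'll lower in small steps and watch the force.

```bash
python3 -m pendant '[{"rx":0,"ry":0,"rz":0,"tx":-0.01,"ty":-0.01,"tz":0.25,"grip":1},{"rx":0,"ry":0,"rz":0,"tx":0,"ty":0,"tz":0.25,"grip":1},{"rx":0,"ry":0,"rz":0,"tx":0,"ty":0,"tz":0.1,"grip":1}]' 30
```

```text
time_s: 12.38
ee_pos: [0.5542, -0.0318, 0.1506]
eef_rot: [-3.141, -0.003, 0.004]
force: [0.3, 0.7, -0.2]
grip_width: 0.0299
```

The underside is below the taper with no force, so I'll continue down.

```bash
python3 -m pendant '[{"rx":0,"ry":0,"rz":0,"tx":0,"ty":0,"tz":0.25,"grip":1},{"rx":0,"ry":0,"rz":0,"tx":0,"ty":0,"tz":0.15,"grip":1},{"rx":0,"ry":0,"rz":0,"tx":0,"ty":0,"tz":0.08,"grip":1}]' 30
```

```text
time_s: 12.63
ee_pos: [0.5549, -0.0316, 0.1304]
eef_rot: [-3.141, -0.005, 0.005]
force: [-7.5, 2.1, 42.5]
grip_width: 0.0302
```

There is 42 N of contact, so it is seated. I'll release straight away, let it settle, then regrip.

```bash
python3 -m pendant '[{"rx":0,"ry":0,"rz":0,"tx":0,"ty":0,"tz":-0.06,"grip":0.1},{"rx":0,"ry":0,"rz":0,"tx":0,"ty":0,"tz":0,"grip":0.1},{"rx":0,"ry":0,"rz":0,"tx":0,"ty":0,"tz":0,"grip":0.1},{"rx":0,"ry":0,"rz":0,"tx":0,"ty":0,"tz":0,"grip":0.1}]' 30
python3 - <<'E'
from h import *
c=ctrl.camera("wrist"); o=ctrl.get_obs();print(o["ee_pos"],o["eef_rot"],o["grip_width"],o["force"])
im=c["pixels"];a=cv2.resize(im[225:345,265:375],None,fx=4,fy=4,interpolation=cv2.INTER_CUBIC)
C=ctrl.camera("side");S=C["pixels"];cv2.imwrite("pics/w13.png",np.hstack([a[:400],cv2.resize(S[190:270,290:370],(400,400),interpolation=cv2.INTER_CUBIC)]))
E
```

```text
time_s: 12.97
ee_pos: [0.5552, -0.0316, 0.1317]
eef_rot: [-3.141, -0.005, 0.005]
force: [0.1, -0.2, 0.3]
grip_width: 0.0426
[ 0.55515464 -0.03153642  0.13166363] [-3.14111272 -0.00490817  0.00485106] 0.04222286447829758 [ 1.16069524  1.2589954  -0.47849449]
```

View pics/w13.png

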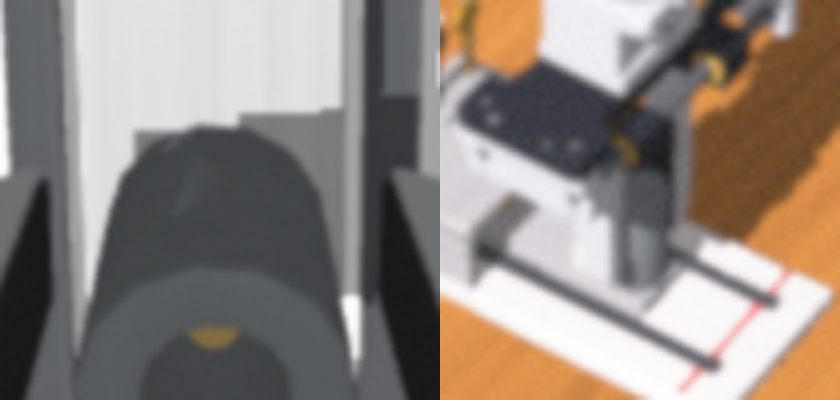

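The brass post is visible inside the bore of the seated sleeve, and the sleeve's underside is on the slide. I'll regrip harder.

```bash
python3 -m pendant '[{"rx":0,"ry":-0.05,"rz":0,"tx":-0.03,"ty":0,"tz":0,"grip":1},{"rx":0,"ry":0,"rz":0,"tx":0,"ty":0,"tz":0,"grip":1},{"rx":0,"ry":0,"rz":0,"tx":0,"ty":0,"tz":0,"grip":1},{"rx":0,"ry":0,"rz":0,"tx":0,"ty":0,"tz":0,"grip":1},{"rx":0,"ry":0,"rz":0,"tx":0,"ty":0,"tz":0,"grip":1}]' 50
```

```text
time_s: 13.48
ee_pos: [0.5537, -0.0315, 0.1313]
eef_rot: [-3.141, -0.001, 0.005]
force: [0.1, 0.1, -0.4]
grip_width: 0.0296
```

```bash
python3 -m pendant '[{"rx":0,"ry":0,"rz":0,"tx":-0.25,"ty":0.005,"tz":0,"grip":1},{"rx":0,"ry":0,"rz":0,"tx":-0.25,"ty":0.005,"tz":0,"grip":1},{"rx":0,"ry":0,"rz":0,"tx":-0.25,"ty":0.005,"tz":0,"grip":1},{"rx":0,"ry":0,"rz":0,"tx":0,"ty":0,"tz":0,"grip":1}]' 50
python3 - <<'E'
from h import *
c=ctrl.camera("wrist"); o=ctrl.get_obs();print(o["ee_pos"],o["eef_rot"],o["grip_width"],o["force"])
cv2.imwrite("pics/w14.png",c["pixels"])
C=ctrl.camera("side");S=C["pixels"];T=ctrl.camera("top")["pixels"];cv2.imwrite("pics/s14.png",np.hstack([cv2.resize(T[210:290,294:374],(400,400),interpolation=cv2.INTER_CUBIC),cv2.resize(S[200:280,300:380],(400,400),interpolation=cv2.INTER_CUBIC)]))
E
```

```text
time_s: 13.82
ee_pos: [0.5253, -0.0321, 0.1318]
eef_rot: [-3.141, -0.009, 0.005]
force: [5.8, 0.0, -4.0]
grip_width: 0.03
[ 0.52600468 -0.03204061  0.13202123] [-3.14097301 -0.01009463  0.00457272] 0.029702985506813082 [ 6.50195818  1.32343182 -3.16840455]
```

View pics/s14.png

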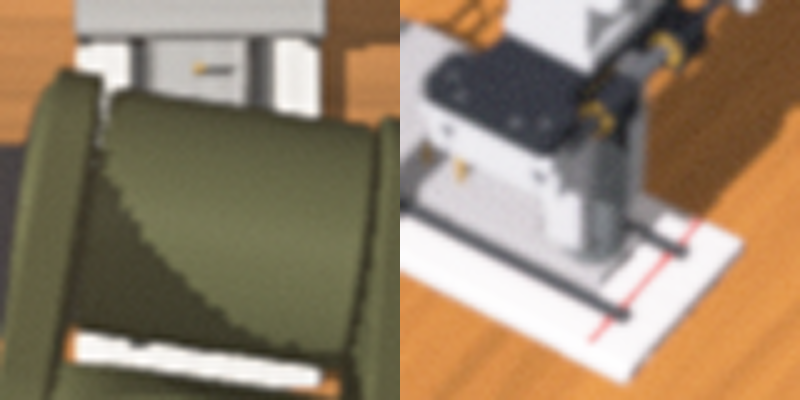

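View pics/w14.png

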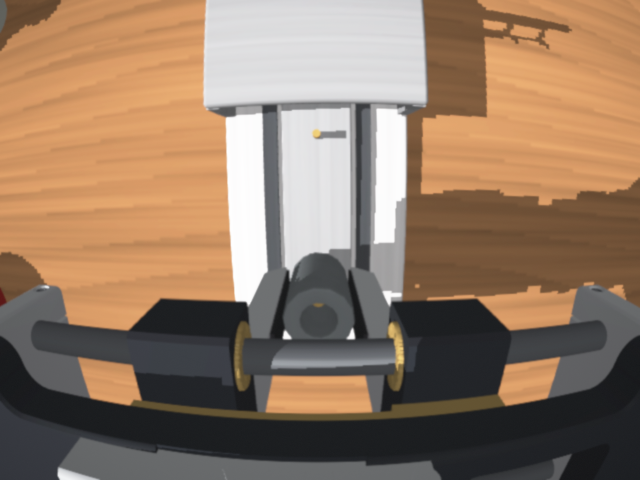

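The pull works: 6.5 N at about 27 mm. I'll continue 10 mm and keep slight downward pressure.

```bash
python3 -m pendant '[{"rx":0,"ry":-0.08,"rz":0,"tx":-0.15,"ty":0.005,"tz":0.02,"grip":1},{"rx":0,"ry":0,"rz":0,"tx":-0.1,"ty":0,"tz":0.01,"grip":1},{"rx":0,"ry":0,"rz":0,"tx":0,"ty":0,"tz":0,"grip":1},{"rx":0,"ry":0,"rz":0,"tx":0,"ty":0,"tz":0,"grip":1}]' 50
python3 - <<'E'
from h import *
C=ctrl.camera("side");o=ctrl.get_obs();print(o["ee_pos"],o["eef_rot"],o["grip_width"],o["force"])
S=C["pixels"];cv2.imwrite("pics/s15.png",cv2.resize(S[225:275,325:375],(700,700)[:2],interpolation=cv2.INTER_CUBIC)[:600])
cv2.imwrite("pics/w15.png",ctrl.camera("wrist")["pixels"])
E
```

```text
time_s: 14.3
ee_pos: [0.5206, -0.032, 0.1325]
eef_rot: [-3.141, -0.016, 0.004]
force: [6.9, 0.5, -4.2]
grip_width: 0.0295
[ 0.52077682 -0.03201417  0.1325655 ] [-3.14109392 -0.01610394  0.0043678 ] 0.029812218480782485 [ 7.21404597  1.64968412 -3.17230225]
```

View pics/s15.png

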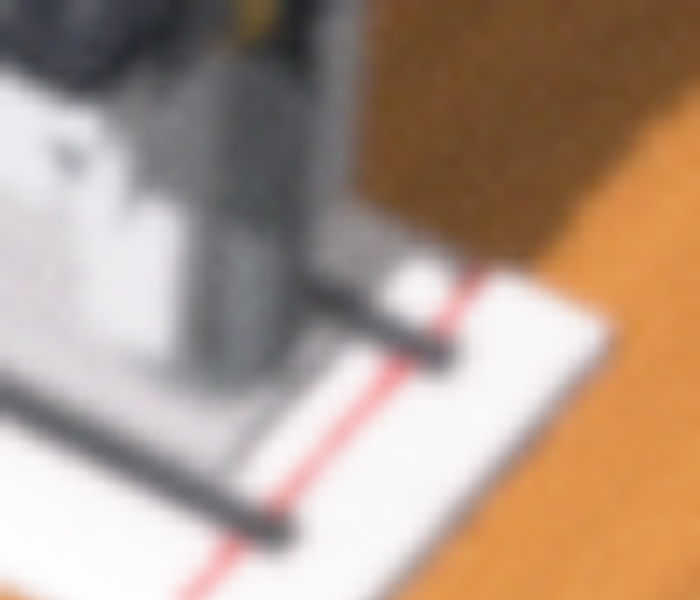

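```bash
cat > edge.py <<'E'
from h import *
def go(C,u0,v0,s,edge,line):
    f=lambda p,z: onz(C,u0+p[0]/s,v0+p[1]/s,z)[:2]
    L=[f(p,.012) for p in line]; d=L[1]-L[0]; d/=np.linalg.norm(d); n=np.array([-d[1],d[0]])
    for z in(.021,.013): print(z,[round(1e3*float(abs(n@(f(p,z)-L[0]))),1) for p in edge])
E
python3 - <<'E'
from edge import *
go(ctrl.camera("side"),325,225,14,[(232,475),(345,335)],[(180,600),(480,275)])
E
```

```text
0.021 [4.1, 6.5]
0.013 [8.2, 10.6]
```

View pics/w15.png

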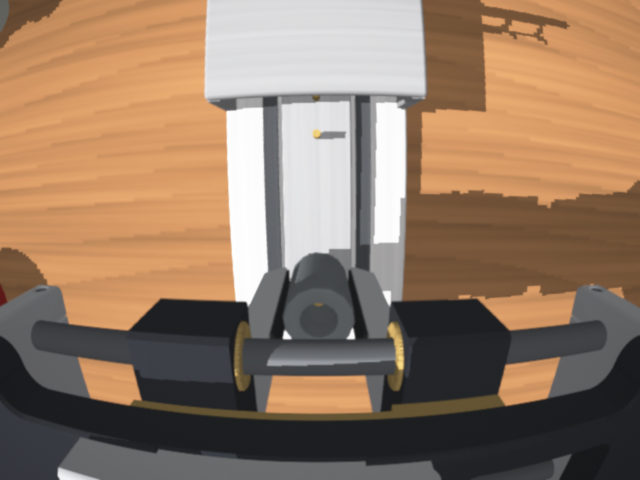

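The slide edge is still short of the line. I'll calibrate this side-view measure on the home picture, where the true value is 40 mm, and print it sharper.

Run:
```python
from edge import *
go(ctrl.camera("side"),279,179,6,[(311,441),(362,345)],[(357,535),(485,393)])
s=cv2.imread("pics/side0.png")
cv2.imwrite("pics/s0c.png",cv2.resize(s[225:275,320:370],(700,700),interpolation=cv2.INTER_CUBIC)[:600])
```

```text
0.021 [37.8, 50.7]
0.013 [42.0, 55.0]
```

View pics/s0c.png

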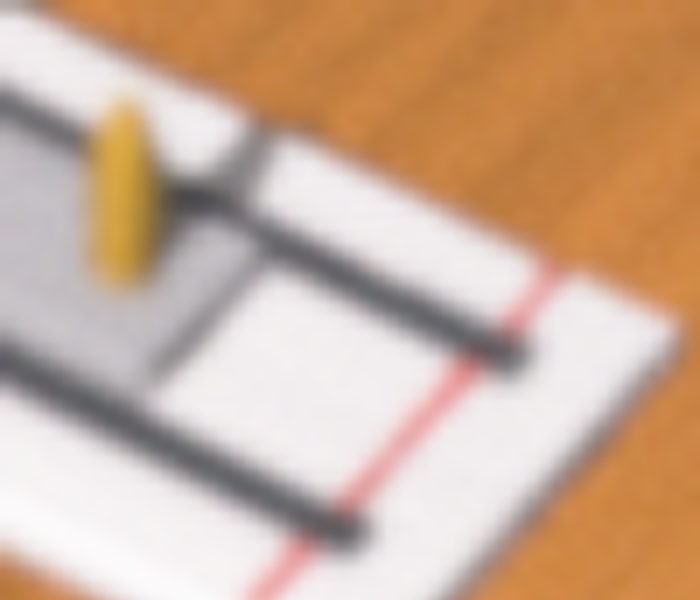

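```bash
python3 -m pendant '[{"rx":0,"ry":-0.3,"rz":0,"tx":-0.05,"ty":0,"tz":0.02,"grip":1},{"rx":0,"ry":-0.1,"rz":0,"tx":-0.03,"ty":0,"tz":0.02,"grip":1},{"rx":0,"ry":-0.05,"rz":0,"tx":0,"ty":0,"tz":0,"grip":1}]' 50
python3 - <<'E'
from h import *
C=ctrl.camera("side");o=ctrl.get_obs();print(o["ee_pos"],o["eef_rot"],o["grip_width"],o["force"])
S=C["pixels"];cv2.imwrite("pics/s16.png",cv2.resize(S[225:275,325:375],(700,700)[:2],interpolation=cv2.INTER_CUBIC)[:600])
E
```

```text
time_s: 14.75
ee_pos: [0.5214, -0.0319, 0.1329]
eef_rot: [-3.141, 0.006, 0.004]
force: [6.4, 1.1, -4.4]
grip_width: 0.0295
[ 0.52160791 -0.0319381   0.13299399] [-3.1414788   0.00592989  0.00413371] 0.029352103521595483 [ 7.41557548  1.21515127 -2.82360599]
```

View pics/s16.png

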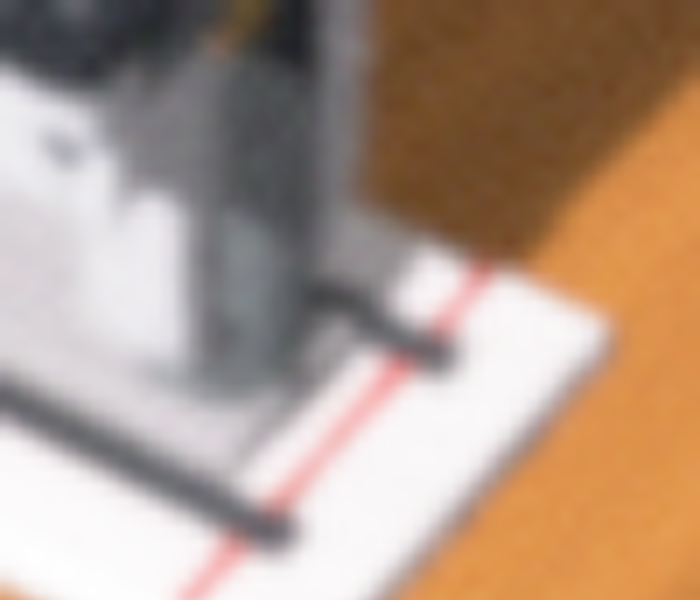

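Run:
```python
from edge import *
C=ctrl.camera("side")
print("home bottom edge");go(C,320,225,14,[(163,385),(270,262)],[(262,600),(555,270)])
print("home top edge");go(C,320,225,14,[(140,378),(250,255)],[(262,600),(555,270)])
print("now bottom edge");go(C,325,225,14,[(240,475),(390,305)],[(185,600),(485,270)])
print("now top edge");go(C,325,225,14,[(222,470),(300,385)],[(185,600),(485,270)])
```

```text
home bottom edge
0.021 [35.9, 36.8]
0.013 [40.1, 41.0]
home top edge
0.021 [40.0, 40.6]
0.013 [44.2, 44.8]
now bottom edge
0.021 [3.6, 4.4]
0.013 [7.6, 8.4]
now top edge
0.021 [6.7, 6.7]
0.013 [10.7, 10.7]
```

Now about 6.7–8 mm is left to the line; the same measure gives 40.3 mm at home, so it is trustworthy. TCP z has crept up by about 1.5 mm, so I'll push down while pulling on.

```bash
python3 -m pendant '[{"rx":0,"ry":0.05,"rz":0,"tx":-0.12,"ty":0,"tz":0.08,"grip":1},{"rx":0,"ry":0,"rz":0,"tx":-0.1,"ty":0,"tz":0.06,"grip":1},{"rx":0,"ry":-0.03,"rz":0,"tx":-0.05,"ty":0,"tz":0.04,"grip":1}]' 55
```

```text
time_s: 15.1
ee_pos: [0.5173, -0.0319, 0.1314]
eef_rot: [3.141, -0.015, 0.004]
force: [5.9, 2.2, 3.3]
grip_width: 0.03
```

```bash
python3 -m pendant '[{"rx":0,"ry":-0.15,"rz":0,"tx":-0.1,"ty":0,"tz":0.03,"grip":1},{"rx":0,"ry":-0.12,"rz":0,"tx":-0.06,"ty":0,"tz":0.03,"grip":1},{"rx":0,"ry":-0.08,"rz":0,"tx":-0.03,"ty":0,"tz":0.03,"grip":1}]' 55
python3 - <<'E'
from h import *
C=ctrl.camera("side");o=ctrl.get_obs();print(o["ee_pos"],o["eef_rot"],o["grip_width"],o["force"])
S=C["pixels"];cv2.imwrite("pics/s17.png",cv2.resize(S[225:275,325:375],(700,700)[:2],interpolation=cv2.INTER_CUBIC)[:600])
E
```

```text
time_s: 15.35
ee_pos: [0.5145, -0.0319, 0.1313]
eef_rot: [3.14, -0.005, 0.004]
force: [6.9, 2.0, 4.2]
grip_width: 0.03
[ 0.51460836 -0.03185726  0.13135142] [ 3.13997831 -0.00502693  0.00371132] 0.02940075925594727 [7.17117406 1.9596569  3.70991689]
```

View pics/s17.png

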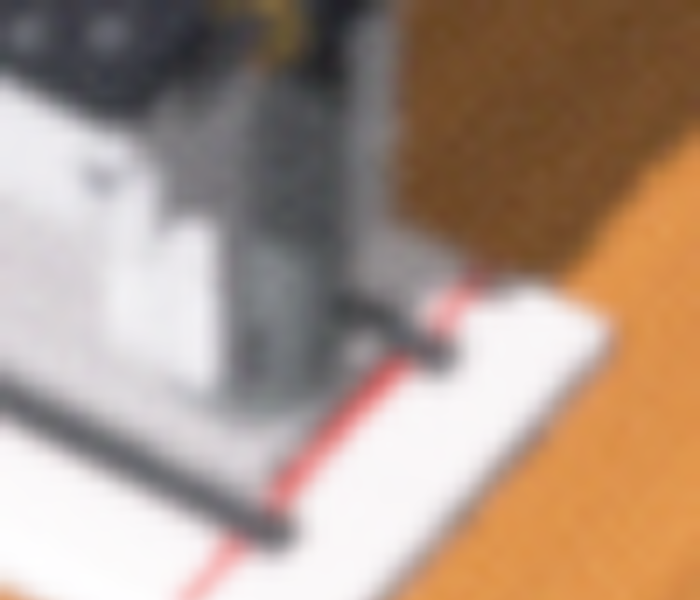

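Run:
```python
from h import *
C=ctrl.camera("side")
h=np.array([np.cos(.016),np.sin(.016)]);l=np.array([-h[1],h[0]])
mk=np.array([.4961,-.0325])
ims={"home":cv2.imread("pics/side0.png"),"now":C["pixels"]}
for n,im in ims.items():
  for off in(-.014,-.010,-.004):   # lateral, between rails
    out=[]
    for s in np.arange(-.006,.012 if n=="now" else .05,.001):
        P=np.r_[mk+h*s+l*(off if n=="now" else off),.012]; u,v=proj(C,P)
        px=cv2.getRectSubPix(im.astype(np.float32),(1,1),(u,v))[0,0]; out.append((int(round(s*1e3)),int(px[2]-px[1]),int(px[1])))
    print(n,off,[(a,b,c) for a,b,c in out if n=="now" or a<6 or a>28])
```

```text
home -0.014 [(-6, 4, 236), (-5, 4, 235), (-4, 5, 235), (-3, 6, 234), (-2, 8, 232), (-1, 11, 227), (0, 20, 218), (1, 31, 206), (2, 44, 192), (3, 56, 180), (4, 66, 169), (5, 60, 176), (29, 3, 238), (30, 3, 238), (31, 3, 238), (32, 3, 238), (33, 4, 238), (34, 4, 238), (35, 4, 238), (36, 4, 238), (37, 4, 238), (38, 4, 238), (39, 4, 237), (40, 4, 235), (41, 5, 232), (42, 5, 226), (43, 5, 217), (44, 6, 205), (45, 6, 190), (46, 5, 176), (47, 5, 165), (48, 4, 163), (49, 4, 166)]
home -0.01 [(-6, 4, 236), (-5, 4, 236), (-4, 5, 236), (-3, 6, 234), (-2, 7, 233), (-1, 9, 231), (0, 18, 222), (1, 28, 211), (2, 40, 198), (3, 50, 186), (4, 58, 177), (5, 56, 180), (29, 4, 238), (30, 4, 238), (31, 3, 238), (32, 3, 238), (33, 3, 239), (34, 3, 239), (35, 3, 239), (36, 3, 239), (37, 3, 239), (38, 3, 238), (39, 4, 237), (40, 4, 235), (41, 4, 232), (42, 4, 227), (43, 5, 217), (44, 7, 205), (45, 7, 189), (46, 7, 174), (47, 6, 162), (48, 5, 159), (49, 5, 162)]
home -0.004 [(-6, 4, 236), (-5, 4, 236), (-4, 4, 236), (-3, 5, 235), (-2, 7, 234), (-1, 11, 228), (0, 17, 222), (1, 25, 212), (2, 38, 197), (3, 49, 18
[... 419 characters left out ...]
), (0, 16, 230), (1, 28, 216), (2, 44, 196), (3, 63, 172), (4, 81, 146), (5, 83, 128), (6, 74, 116), (7, 60, 109), (8, 43, 109), (9, 27, 109), (10, 12, 110), (11, 7, 109)]
now -0.01 [(-6, 3, 246), (-5, 3, 246), (-4, 3, 246), (-3, 3, 245), (-2, 4, 245), (-1, 5, 243), (0, 14, 233), (1, 26, 220), (2, 41, 201), (3, 59, 176), (4, 78, 150), (5, 84, 129), (6, 74, 119), (7, 61, 111), (8, 44, 112), (9, 27, 114), (10, 13, 117), (11, 7, 117)]
now -0.004 [(-6, 2, 247), (-5, 2, 247), (-4, 2, 247), (-3, 3, 246), (-2, 4, 244), (-1, 7, 240), (0, 12, 234), (1, 21, 224), (2, 38, 203), (3, 56, 178), (4, 70, 156), (5, 75, 138), (6, 74, 124), (7, 61, 122), (8, 41, 126), (9, 23, 132), (10, 15, 139), (11, 8, 145)]
```

Run:
```python
from h import *
C=ctrl.camera("side")
h=np.array([np.cos(.016),np.sin(.016)]);l=np.array([-h[1],h[0]]);mk=np.array([.4961,-.0325])
def prof(im,a,b,offs=np.arange(-.015,-.003,.001)):
    S=np.arange(a,b,.0005);R=np.zeros((len(S),3))
    for i,s in enumerate(S):
        for off in offs:
            u,v=proj(C,np.r_[mk+h*s+l*off,.012]); R[i]+=cv2.getRectSubPix(im.astype(np.float32),(1,1),(u,v))[0,0]/len(offs)
    return S,R
H=cv2.imread("pics/side0.png");N=C["pixels"]
Sh,Rh=prof(H,-.006,.06);Sn,Rn=prof(N,-.006,.02)
bg=lambda R:R[:,2]-R[:,1]
print("red home",[(round(s*1e3,1),int(r)) for s,r in zip(Sh,bg(Rh)) if s<.011][::2]);print("red now",[(round(s*1e3,1),int(r)) for s,r in zip(Sn,bg(Rn))if s<.014][::2])
print("R chan home near edge",[(round(s*1e3,1),int(r)) for s,r in zip(Sh,Rh[:,2]) if .038<s<.06][::2]);print("R chan now",[(round(s*1e3,1),int(r)) for s,r in zip(Sn,Rn[:,2])][::2])
print("R chan line home",[(round(s*1e3,1),int(r)) for s,r in zip(Sh,Rh[:,2]) if s<.011][::2])
```

```text
red home [(np.float64(-6.0), 4), (np.float64(-5.0), 4), (np.float64(-4.0), 5), (np.float64(-3.0), 5), (np.float64(-2.0), 7), (np.float64(-1.0), 11), (np.float64(0.0), 18), (np.float64(1.0), 28), (np.float64(2.0), 41), (np.float64(3.0), 53), (np.float64(4.0), 58), (np.float64(5.0), 54), (np.float64(6.0), 44), (np.float64(7.0), 31), (np.float64(8.0), 20), (np.float64(9.0), 12), (np.float64(10.0), 8)]
red now [(np.float64(-6.0), 2), (np.float64(-5.0), 3), (np.float64(-4.0), 3), (np.float64(-3.0), 3), (np.float64(-2.0), 5), (np.float64(-1.0), 8), (np.float64(0.0), 14), (np.float64(1.0), 24), (np.float64(2.0), 40), (np.float64(3.0), 59), (np.float64(4.0), 74), (np.float64(5.0), 81), (np.float64(6.0), 75), (np.float64(7.0), 60), (np.float64(8.0), 42), (np.float64(9.0), 26), (np.float64(10.0), 14), (np.float64(11.0), 7), (np.float64(12.0), 3), (np.float64(13.0), 0)]
R chan home near edge [(np.float64(38.0), 242), (np.float64(39.0), 241), (np.float64(40.0), 239), (np.float64(41.0), 237), (np.float64(42.0), 231), (np.float64(43.0), 222), (np.float64(44.0), 209), (np.float64(45.0), 193), (np.f
[... 729 characters left out ...]
oat64(9.0), 144), (np.float64(10.0), 136), (np.float64(11.0), 130), (np.float64(12.0), 125), (np.float64(13.0), 120), (np.float64(14.0), 117), (np.float64(15.0), 114), (np.float64(16.0), 113), (np.float64(17.0), 114), (np.float64(18.0), 114), (np.float64(19.0), 115)]
R chan line home [(np.float64(-6.0), 241), (np.float64(-5.0), 241), (np.float64(-4.0), 241), (np.float64(-3.0), 241), (np.float64(-2.0), 240), (np.float64(-1.0), 240), (np.float64(0.0), 239), (np.float64(1.0), 238), (np.float64(2.0), 237), (np.float64(3.0), 236), (np.float64(4.0), 235), (np.float64(5.0), 236), (np.float64(6.0), 237), (np.float64(7.0), 239), (np.float64(8.0), 240), (np.float64(9.0), 240), (np.float64(10.0), 241)]
```

The red channel, which ignores the line, gives the slide edge by its steepest drop: home 45.3, now about 6.6. That is roughly 38.7 mm of travel, with about 1.3 mm to go.

```bash
python3 -m pendant '[{"rx":0,"ry":-0.1,"rz":0,"tx":-0.06,"ty":0,"tz":0.03,"grip":1},{"rx":0,"ry":-0.08,"rz":0,"tx":-0.05,"ty":0,"tz":0.03,"grip":1}]' 55
cat > chk.py <<'E'
from h import *
C=ctrl.camera("side");o=ctrl.get_obs();print(np.round(o["ee_pos"],4),np.round(o["eef_rot"],4),np.round(o["force"],1),o["time_s"])
h=np.array([np.cos(.016),np.sin(.016)]);l=np.array([-h[1],h[0]]);mk=np.array([.4961,-.0325])
S=np.arange(-.006,.02,.0005)
def prof(im,off):
    return np.array([cv2.getRectSubPix(im.astype(np.float32),(1,1),proj(C,np.r_[mk+h*s+l*off,.012]))[0,0] for s in S])
R=np.mean([prof(C["pixels"],f) for f in np.arange(-.015,-.003,.001)],0)
g=np.gradient(R[:,2]); i=g.argmin(); w=np.clip(-g-(-g.min())*.5,0,None); print("steepest",S[i]*1e3,"centroid",1e3*(w*S).sum()/w.sum(),"travel~",45.3-1e3*(w*S).sum()/w.sum(), "red peak",1e3*S[(R[:,2]-R[:,1]).argmax()],int((R[:,2]-R[:,1]).max()))
for k in range(2): ctrl.camera("wrist")
o=ctrl.get_obs();print(np.round(o["ee_pos"],4),np.round(o["eef_rot"],4),np.round(o["force"],1),o["time_s"])
E
python3 chk.py
```

```text
time_s: 15.67
ee_pos: [0.5137, -0.0318, 0.1313]
eef_rot: [3.14, -0.002, 0.003]
force: [8.4, 1.4, 4.3]
grip_width: 0.0295
[ 0.5137 -0.0318  0.1313] [ 3.1396e+00 -2.4000e-03  3.5000e-03] [7.6 2.5 3.2] 15.7167
steepest 6.000000000000011 centroid 6.143579613392373 travel~ 39.15642038660762 red peak 5.00000000000001 76
[ 0.5137 -0.0319  0.1313] [ 3.1396e+00 -2.4000e-03  3.5000e-03] [8.3 2.6 4.2] 15.8167
```

```bash
python3 -m pendant '[{"rx":0,"ry":-0.08,"rz":0,"tx":-0.06,"ty":0,"tz":0.03,"grip":1},{"rx":0,"ry":-0.06,"rz":0,"tx":-0.055,"ty":0,"tz":0.03,"grip":1}]' 55
python3 chk.py
python3 - <<'E'
from h import *
S=ctrl.camera("side")["pixels"];a=cv2.resize(S[225:275,325:375],(400,400),interpolation=cv2.INTER_CUBIC)
w=ctrl.camera("wrist")["pixels"];cv2.imwrite("pics/f18.png",np.hstack([a,cv2.resize(w[225:345,265:385],(400,400),interpolation=cv2.INTER_CUBIC)]))
cv2.imwrite("pics/w18.png",w);cv2.imwrite("pics/s18.png",S);cv2.imwrite("pics/t18.png",ctrl.camera("top")["pixels"])
E
```

```text
time_s: 15.98
ee_pos: [0.5127, -0.0318, 0.1313]
eef_rot: [3.139, -0.003, 0.003]
force: [8.3, 2.5, 2.9]
grip_width: 0.0298
[ 0.5126 -0.0318  0.1313] [ 3.1391e+00 -2.7000e-03  3.3000e-03] [7.6 1.4 4.4] 16.0333
steepest 4.000000000000009 centroid 4.371785696776161 travel~ 40.92821430322384 red peak 4.000000000000009 42
[ 0.5127 -0.0318  0.1313] [ 3.1391e+00 -2.6000e-03  3.4000e-03] [7.4 2.  4.2] 16.1333
```

View pics/f18.png

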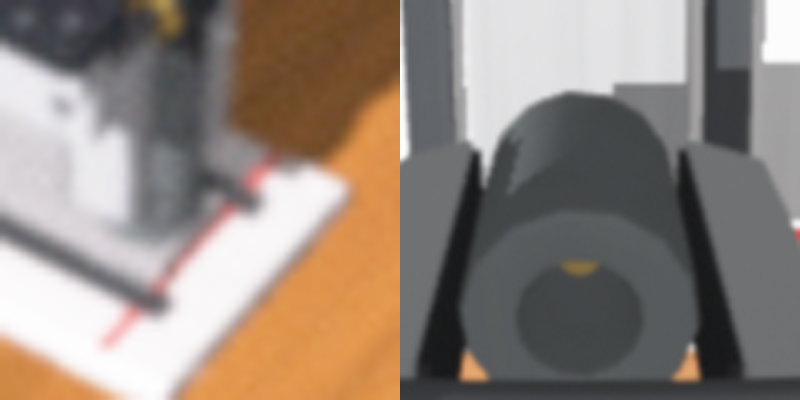

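View pics/s18.png

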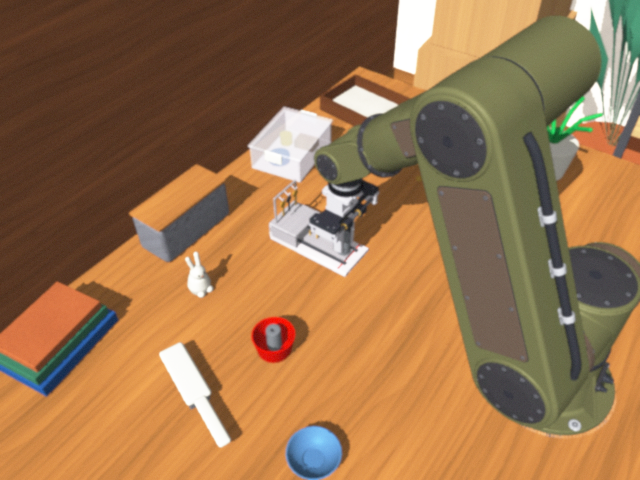

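View pics/t18.png

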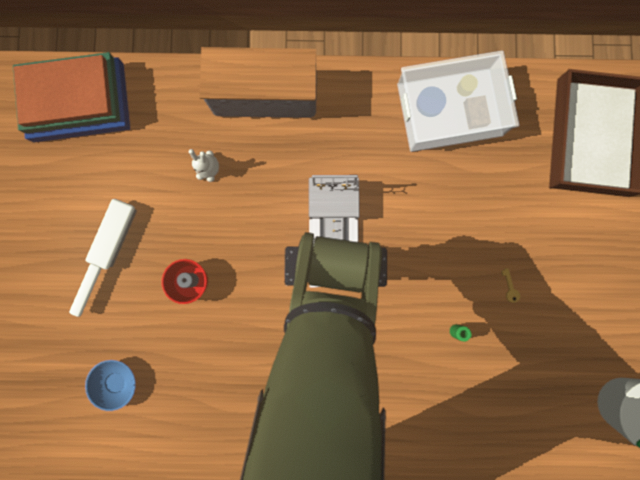

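The final picture shows the slide edge on the red line, covering about half of it. The post is visible in the seated sleeve's bore, the tight sleeve is in the standing cup, and the rabbit, brush and key are where they were. The hold is steady over 0.1 s, so I'll hand in.

Run:
```python
from station import ctrl
print(ctrl.hand_in()); o=ctrl.get_obs(); print(o["time_s"],o["ee_pos"],o["force"],o["grip_width"])
```

```text
the job is handed in; nothing more can be done
None
the job is handed in; nothing more can be done
```

I handed the job in at about 16 s, with the arm still gripping the wide sleeve and holding the slide out at the red line.

- **Tight sleeve:** it stands in the red cup, and the cup is upright.
- **Wide sleeve:** I lowered it over the post until it touched the slide, released it to let it settle, then gripped it again at 55 N before pulling. It is all the way down: tool height is 0.1313 m against 0.1317 m when I released it seated, with about 4 N downward and the post visible in the bore.
- **Slide:** the front edge covers about half of the red line. The last edge measure read 40.9 mm against a wanted 40 mm, about 1 mm uncertain, since it moved 1.8 mm while the arm moved 1.0 mm. The pull was 7.4–8.3 N, close to the expected 8 N, and steady over the last 0.1 s.
- **Not disturbed:** the rabbit, clothes brush, spare key and green look-alike look unmoved in the last side and top pictures.

**Checks that disagreed:**
- Seating pressed the sleeve onto the slide with 42 N by the wrist sensor. I released at once, but this is just over the 40 N limit stated for the arm or gripper body.
- During the pull the gripper rose about 1.5 mm and tilted by up to 0.016 rad. I corrected both before the end.
- The first sleeve heights from the top and side cameras were about 9 mm too high. I used the wrist camera's measurements instead.

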